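Find the hidden socket and seat the pinned jaw model

ROBOT

A 6-joint arm with a two-finger parallel gripper is mounted at the origin on the work surface. World frame = base frame: x ahead of the robot, y to its left, z up, the work surface at z = 0. Lengths are in m, angles in rad, forces in N, time in s.
With the tool pointing down it reaches from about 0.375 to 0.9 m from the base axis. Payload 3.1 kg.
Tool frame: the origin (TCP) lies on the centre line of the jaws, within the pads' length; the fingertips stand 25 mm ahead of it and the grasp point (between the pads) lies 6 mm ahead of it (manip.tips_ahead is the distance from the TCP to the fingertips, in m); z points along the fingers, y is the direction in which the jaws open and shut (so a half turn about z gives the same grasp; the last joint's range is limited). The gripper opens to 85 mm and grips with 20 to 120 N. Pads are 22 mm wide; open, the fingers measure 114 mm over their backs; the gripper's body (76 mm by 85 mm) begins 54 mm behind the grasp point. The pads swing forward as they close: fully open they stand 13 mm farther back than shut.
Start: joints at [-1.522, 0.527, 1.433, -0, 1.181, -0.178], TCP at [0.141, -0.609, 0.256] pointing down, gripper open.
Joint ranges: [-3.08, 3.08], [-0.75, 2.2], [0.22, 2.44], [-1.43, 4.57], [0, 2.65], [-2.85, 2.85]. Speed limits (rad/s): [2.79, 2.79, 3.14, 3.14, 3.14, 3.14].

INTERFACE

Orientations are given as a unit quaternion [x, y, z, w].
In Python, from station import manip gives the robot as it stands.
- The arm moves only by the tool play_rows, never from a script. Its argument "steps" is a list that holds one entry, the list of rows, each a list of 6 numbers: the shift along the tool's x, y, z in m, then the turn, a rotation vector about the tool's x, y, z in degrees. In form: [[[x, y, z, rx, ry, rz], ...]]. A call has 1 to 10 rows; each row shifts and turns the commanded pose from where the row before left it, along the tool's axes as they then stand; what a row does not reach is not made up. A row lasts 1/8 s, in which the tool goes at most 62.5 mm and 10.7 degrees, less where a joint would pass 70% of its speed; a pose out of reach is approached as far as the arm can. A call is refused whole if a number of a shift passes 0.0625 or a number of a turn 10.7, either way. A call with a gripper value outside its range is refused whole. "fingers" is the opening, from 0 (shut) to 1 (fully open), set as the call begins (left out, the last holds). The fingers move at their own pace and stop on an object; "squeeze" is the grip in N (left out, the last holds). Time passes only in rows, so rows that do not move let the fingers close. It gives the time, the measured TCP pose, the force and the opening at its end, in the units of the state.
- manip.sense(): the state, without advancing time (a new reading comes with each control period).
- manip.snapshot(name): name is "scene" or "top" or "wrist"; returns a dict with "img" (384x512x3 uint8, red, green, blue), "K" (3x3 intrinsics, pixels), "k1" (the pictures are not rectified: a ray, as slopes to the right and down, at radius r is drawn at 1 + k1 r^2 times it, then the intrinsics apply), "world_from_camera" (4x4, takes a point from camera to world coordinates). Camera axes: x right, y down, z forward; pixel columns grow to the right and rows downward; lengths in m; the calibration is good to about 2 mm. A picture is of the moment at which its call begins. There is no depth.
- manip.sign_off(): hands the job in, once; it reports no verdict.
Trained networks look in a picture, given as the dict that the camera call returned (one of the last four; its "shot" number tells which), for a name from the list of things; names that differ only in an ending like _2 or _b are one class to them, and where a whole thing is asked for, a point or a joint stands for the part that bears it (a point fixed in the world has none). Each returns a list of dicts, best first, with "score" (0 to 1); they miss things now and then, are a little off and sometimes report something else, mostly with a low value. They report only what shows in the picture. A call takes as long as a camera call. They do not tell look-alikes from the thing itself.
- manip.regions_of(label, picture): "pixels" (384x512 bool, what is visible of it) and "rect" ([left, top, right, bottom] in pixels, round what is visible of it).
- manip.pinpoint(label, picture): "point" ([column, row] in pixels: a listed point, or the origin of a listed thing).
The state is a dict: "t": time; "q": joint angles; "qd": joint speeds; "tau": joint torques, N m; "tcp_pos": TCP position; "tool_rot": TCP orientation; "force": force on the tool from outside, world axes, zero at the start; "ft_torque": the same for the moment, N m; "finger_gap": opening from 0.0 (shut) to 1.0 (fully open).
Only numpy, scipy, OpenCV 4.12 (cv2) and the standard library are available. Lean on these libraries where they do the work, as an engineer would, in place of code of your own. Each camera call takes 0.05 s, during which the arm holds its last target.

TASK

Take the pink jaw model with white teeth out of the white stand, put its steel pin through the blue collar of the floating cover on the grey mount, and, pressing only lightly on the sprung plate below, sweep the pin about until it drops into the hidden hole. Push it gently fully home, let go and leave the model standing upright. Never press the sprung plate down to its stop, and leave the other models and everything else where they are.

Things in the scene. Friction and masses are not known exactly. Their poses are not given: they have to be found in the camera images.
- pink_mid (a point): Centre of the body of the pink jaw model (only pink one in the stand; white teeth on top). Body: block 34 (own x) x 46 (own y) x 24 mm high, teeth to 27 mm above this point; own z up. Grip it across the 34 mm faces (along own x). A round steel pin hangs below on its centre line, tip 58 mm under this point. Mass 0.11 to 0.23 kg. It may stand in any of the stand's three holes
- pin_tip (a point): Centre of the lower end of the pink model's pin (axes as the model). Pin 10 mm thick, 1 mm chamfer at the tip; a 20 mm wide, 3 mm thick flange sits on it with its underside 35 mm above the tip
- stand: Fixed white stand, 60 (own x) x 200 (own y) x 42 mm high; origin at the centre of its underside. Three models stand in it in a row along own y, 66 mm apart, their pins 35 mm deep in loose holes and their axes parallel to the stand's: lift straight up by 45 mm or more
- mount: Fixed grey mount, square aluminium rim, 168 x 168 mm, rim top at 41 mm, 96 mm square window; origin at the centre of its underside, own z up. In it a sprung black plate, top 34 mm above the origin at rest, with one blind round hole, 11.5 mm wide, 1 mm chamfer, 18 mm deep. Its centre is within 11 mm of the mount's centre along own x and along own y, different each time; hidden under the cover
- collar_top (a point): Centre of the upper mouth of the blue collar: 23 mm outside, 13 mm bore, top 43.5 mm above the mount's origin. It stands on a thin 95 mm square steel cover that floats sideways (up to 29 mm from the mount's centre along each mount axis, drag about 0.5 N): a pin in the collar carries it along and rests on the bare plate. Starts 24 to 28 mm off centre to the mount's own +y, clear of the hole
- plate (a joint): How far the sprung black plate is pressed down (m): 0 at rest at the top, stop at 0.010, must stay under 0.0085. It starts to sink at about 3 N and takes a further 1.5 N per mm (about 9 N at 4 mm, 15.5 N at 8.5 mm). When the pin drops into the hole the plate springs back to 0 about the pin
- stone_mid (a point): Centre of the body of the sand-coloured jaw model in the stand, same shape as the pink one; not to be disturbed
- blue_mid (a point): Centre of the body of the blue jaw model in the stand, same shape; not to be disturbed
- jar: Small amber jar, 40 mm wide, 50 mm high, between stand and mount; origin at its underside; leave alone
- bottle: Clear bottle, 60 mm wide, 160 mm high; origin at its underside; leave alone
- bowl: Green bowl, 100 mm wide, 60 mm high; origin at its underside; leave alone
- scanner: White hand-held scanner lying along own y, 220 mm long, 30 mm high; origin at its underside; leave alone
- spatula: Spatula, 170 mm long, lying on the table; leave alone
There are look-alikes about, which are no part of the job. There is more than one size of the part that bears pink_mid; the job needs the middle-sized.

How it is judged:
On the way, in this order (a step that is already met when the one before it is completed fails the run):
1. the pink model is lifted out of the stand (height (world z) of pin_tip above 0.046 m), for 0.1 s.
2. the pin stands in the blue collar, its tip within 4 mm of the plate's free height or lower (horizontal distance between pin_tip and collar_top below 0.006 m and z of pin_tip in the frame of mount below 0.038 m), for 0.1 s.
At the end, for the whole second after the job is handed in: The pink model's pin stands in the hidden hole through the collar: tip 15.5 mm or more below the free plate's top (12 to 18.5 mm above the mount's underside), within 18 mm of the mount's centre line and 6 mm of the collar's; model within 0.12 rad of upright; plate back up within 2 mm (z of pin_tip in the frame of mount between 0.012 and 0.0185 m and horizontal distance between pin_tip and mount below 0.018 m and horizontal distance between pin_tip and collar_top below 0.006 m and angle between pink_mid's own z axis and vertical below 0.12 rad and value of joint plate below 0.002 m); the robot touches nothing.
It fails at once if the sprung plate is pressed down by more than 8.5 mm (about 15.5 N) (value of joint plate above 0.0085 m).
It fails at once if the mount or its cover is pushed with more than 25 N (contact force between mount and anything else above 25 N).
It fails at once if one of the other models is moved by more than 15 mm (distance of any of stone_mid, blue_mid from where it was at the start of the episode above 0.015 m).
It fails at once if the jar, bottle, bowl, scanner or spatula is moved by more than 20 mm (distance of any of jar, bottle, bowl, scanner, spatula from where it was at the start of the episode above 0.02 m).
It also fails if it takes over 72 s, if anything falls off the work surface, if the arm or the gripper's body presses on something with over 40 N, if the wrist force passes 120 N, or if a joint passes its speed limit or range.

## Working session

There is one attempt and no reset: what is moved stays moved. The work goes in short steps, Python scripts to look and compute and a tool call to move; the robot and the scene stay as the last step left them, time stands still between calls to the robot, and variables do not carry over. Pictures are saved under pics/ and viewed, and the job is handed in when it is done.

Besides the shell and the picture viewer there is one more tool, called after "Emit:" as name(argument=value, ...) on one line, values as JSON. play_rows: Moves the arm, as the interface text tells. Its arguments: {"type":"object","properties":{"steps":{"type":"array"},"fingers":{"type":"number"},"squeeze":{"type":"number"}},"required":["steps"]}

```bash
ls; mkdir -p pics
cat > h.py <<'E'
import numpy as np, cv2
from station import manip
from scipy.spatial.transform import Rotation as R
def ray(s,px):
    K=np.array(s["K"]);k1=float(s["k1"]);T=np.array(s["world_from_camera"])
    d=np.array([(px[0]-K[0,2])/K[0,0],(px[1]-K[1,2])/K[1,1]])
    u=d.copy()
    for _ in range(30): u=d/(1+k1*(u@u))
    v=T[:3,:3]@np.array([u[0],u[1],1]); return T[:3,3],v/np.linalg.norm(v)
def atz(s,px,z):
    o,v=ray(s,px); return o+v*(z-o[2])/v[2]
def tri(obs):
    A=np.zeros((3,3));b=np.zeros(3);rs=[ray(s,p) for s,p in obs]
    for o,v in rs:
        P=np.eye(3)-np.outer(v,v);A+=P;b+=P@o
    x=np.linalg.solve(A,b); return x,[float(np.linalg.norm((np.eye(3)-np.outer(v,v))@(x-o))) for o,v in rs]
def proj(s,X):
    K=np.array(s["K"]);k1=float(s["k1"]);T=np.linalg.inv(np.array(s["world_from_camera"]))
    c=T[:3,:3]@np.array(X)+T[:3,3];u=c[:2]/c[2];u=u*(1+k1*(u@u));return K[:2,:2]@u+K[:2,2]
def save(s,n,crop=None,f=1):
    im=s["img"][:,:,::-1]
    if crop: im=im[crop[1]:crop[3],crop[0]:crop[2]]
    if f!=1: im=cv2.resize(im,None,fx=f,fy=f,interpolation=cv2.INTER_CUBIC)
    cv2.imwrite("pics/"+n+".png",im)
E
python3 - <<'E'
from h import *
np.set_printoptions(precision=4,suppress=True)
for n in ["scene","top","wrist"]:
    s=manip.snapshot(n); save(s,n+"0",f=1.5); print(n,s["shot"],np.array(s["world_from_camera"])[:3].tolist())
    for l in ["pink_mid","pin_tip","stand","mount","collar_top","stone_mid","blue_mid","jar"]:
        print(l,[(np.round(d["point"],1).tolist(),round(float(d["score"]),2)) for d in manip.pinpoint(l,s)][:4])
print(manip.sense())
E
```

```text
pics
scene 1 [[-0.8906819028413804, 0.34918893570393666, -0.29112340189824987, 0.9625484441727602], [0.4546139091894455, 0.688960620639202, -0.5644992974131469, 0.6347373975883177], [0.0034556507850972873, -0.6351380561660573, -0.7723909036797714, 1.064982305393237]]
pink_mid [([295.8, 310.3], 0.77), ([344.5, 294.2], 0.74), ([397.4, 276.3], 0.65)]
pin_tip [([298.1, 319.0], 0.78), ([389.3, 292.1], 0.73), ([340.3, 307.3], 0.16)]
stand [([337.5, 302.0], 0.66), ([366.3, 316.0], 0.56), ([249.3, 179.1], 0.36)]
mount []
collar_top [([201.2, 139.2], 0.46)]
stone_mid [([369.5, 313.7], 0.83)]
blue_mid [([322.3, 273.0], 0.75), ([337.4, 305.4], 0.19)]
jar [([305.3, 221.2], 0.73)]
top 2 [[-0.028266706770920202, -0.9949183441045951, 0.09663582075244073, 0.43989825627760704], [-0.9993329770976941, 0.02589064807568262, -0.02575413029557619, -0.06155610329192638], [0.023121292640922428, -0.09729934689602082, -0.9949865541404171, 1.3464712157298682]]
pink_mid [([128.0, 240.0], 0.79), ([149.0, 160.9], 0.61), ([142.2, 196.7], 0.52)]
pin_tip []
stand [([146.6, 201.2], 0.61)]
mount [([293.9, 195.7], 0.74)
[... 293 characters left out ...]
85, -0.21599840727088704, -0.06547141944593045, -0.5915101691275414], [-0.0009680114719704981, 0.2940737138355388, -0.9557822522859285, 0.3731627587601583]]
pink_mid []
pin_tip []
stand []
mount []
collar_top []
stone_mid []
blue_mid []
jar []
{'t': 1.35, 'q': array([-1.5215,  0.5275,  1.4327, -0.    ,  1.1814, -0.1785]), 'qd': array([ 0.0018,  0.0004,  0.0007, -0.0001, -0.0002,  0.0012]), 'tau': array([ -0.0006, -44.2324, -17.8417,  -0.    ,   0.001 ,   0.    ]), 'tcp_pos': array([ 0.1412, -0.6088,  0.2563]), 'tool_rot': array([ 0.9935,  0.1136, -0.    ,  0.    ]), 'force': array([ 1.2001,  0.6012, -0.192 ]), 'ft_torque': array([-0.0197, -0.049 ,  0.014 ]), 'finger_gap': 1.0000594785184118}
```

View pics/scene0.png

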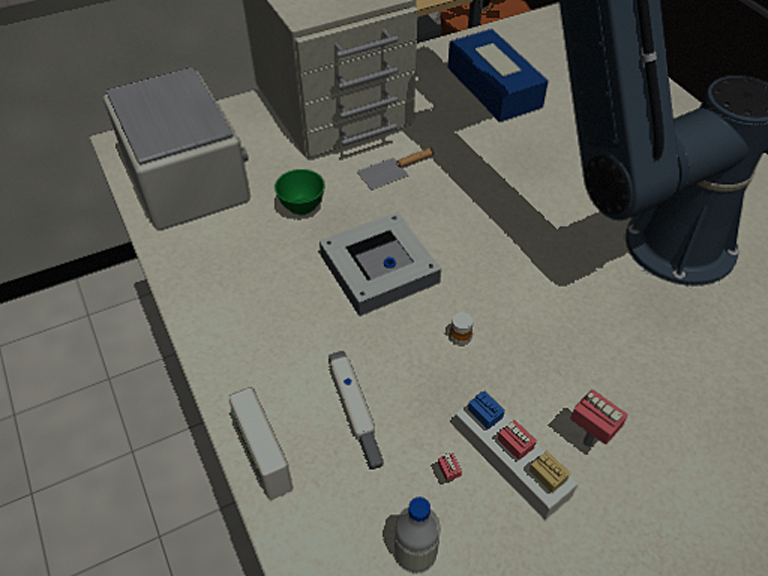

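View pics/top0.png

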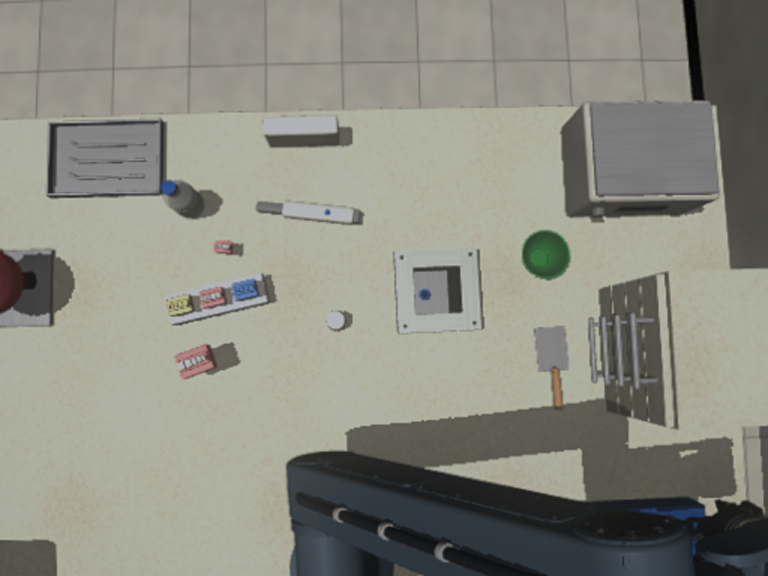

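View pics/wrist0.png

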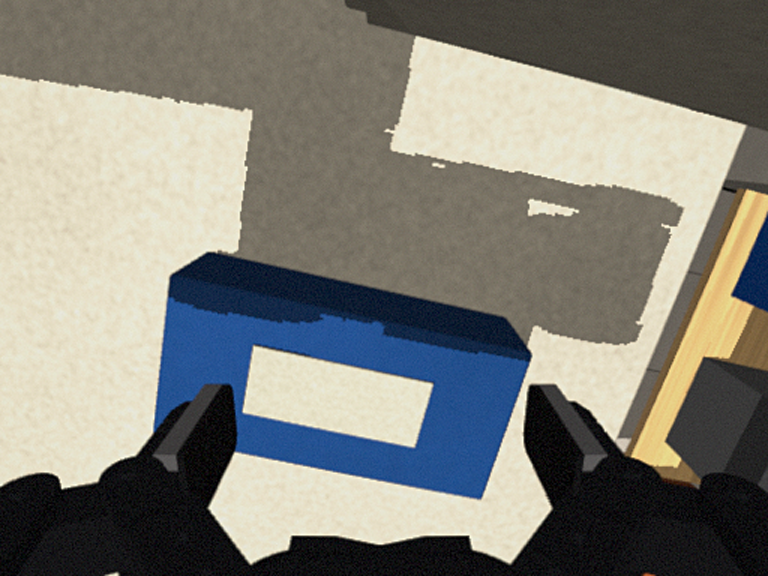

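Run:
```python
from h import *
np.set_printoptions(precision=4,suppress=True)
a=manip.snapshot("scene");b=manip.snapshot("top");
save(a,"scene_crop",(280,240,440,360),5)
print("pink",tri([(a,(344.5,294.2)),(b,(142.2,196.7))]))
print("collar",tri([(a,(259.5,175.5)),(b,(283,196.5))]))
for n,p in [("stone",(120,203)),("blue",(163,193))]: print(n,atz(b,p,.09))
for n,p in [("jar",(225,213)),("mountc",(292.5,194.5))]: print(n,atz(b,p,.045))
for l in ["mount"]:
  for d in manip.regions_of(l,b): print(d["score"],d["rect"])
  d=manip.regions_of(l,b)[0]; r=cv2.minAreaRect(np.argwhere(d["pixels"])[:,::-1].astype(np.float32)); print(r)
  print([atz(b,p,.041) for p in cv2.boxPoints(r)], atz(b,r[0],.041))
```

```text
pink (array([0.5472, 0.2416, 0.0623]), [0.0028198677688198114, 0.0028198677688196483])
collar (array([ 0.5412, -0.1815,  0.0343]), [0.00019336916091411524, 0.00019336916091398693])
stone [0.5303 0.298  0.09  ]
blue [0.5562 0.1727 0.09  ]
jar [ 0.4952 -0.0043  0.045 ]
mountc [ 0.5456 -0.2095  0.045 ]
0.6 [263.3, 166.2, 322.8, 218.9]
((290.7839660644531, 193.0311279296875), (55.29558563232422, 55.599647521972656), 87.51044464111328)
[array([ 0.6336, -0.1193,  0.041 ]), array([ 0.637 , -0.2898,  0.041 ]), array([ 0.468 , -0.2899,  0.041 ]), array([ 0.4655, -0.1215,  0.041 ])] [ 0.5505 -0.2049  0.041 ]
```

View pics/scene_crop.png

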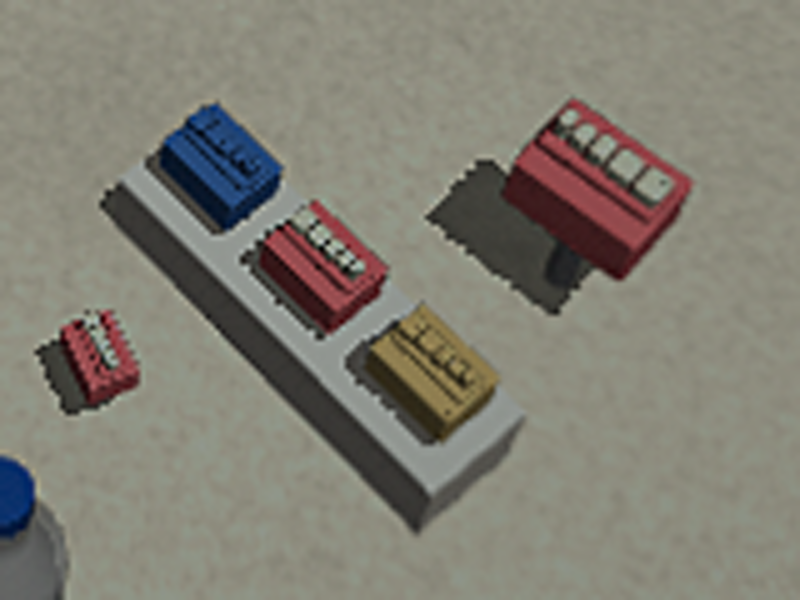

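```bash
cat >> h.py <<'E'
def yaw():
    m=R.from_quat(manip.sense()["tool_rot"]).as_matrix();return np.degrees(np.arctan2(m[1,0],m[0,0]))
def plan(p,yw=None,n=None,start=None,vmax=.06):
    """rows for TCP straight to p (world), tool down, x-yaw to yw (deg)"""
    s=manip.sense();p0=np.array(s["tcp_pos"]) if start is None else np.array(start[0]);y0=yaw() if start is None else start[1]
    yw=y0 if yw is None else yw
    d=np.array(p)-p0;dy=(yw-y0+180)%360-180
    n=n or int(max(1,np.ceil(np.linalg.norm(d)/vmax),np.ceil(abs(dy)/10.5)))
    rows=[];q=p0.copy();yy=y0
    for i in range(n):
        w=d/n;c,sn=np.cos(np.radians(yy)),np.sin(np.radians(yy))
        rows.append([round(float(v),5) for v in (w[0]*c+w[1]*sn, w[0]*sn-w[1]*c, -w[2],0,0,-dy/n)]);yy+=dy/n
    print(n,rows)
E
python3 - <<'E'
from h import *
print(yaw())
plan((.52,-.22,.30),58,n=10)
E
```

```text
13.053370683978125
10 [[0.04569, -0.02932, -0.00437, 0.0, 0.0, -4.49466], [0.04784, -0.02565, -0.00437, 0.0, 0.0, -4.49466], [0.04971, -0.02182, -0.00437, 0.0, 0.0, -4.49466], [0.05126, -0.01786, -0.00437, 0.0, 0.0, -4.49466], [0.05251, -0.01379, -0.00437, 0.0, 0.0, -4.49466], [0.05342, -0.00963, -0.00437, 0.0, 0.0, -4.49466], [0.05402, -0.00541, -0.00437, 0.0, 0.0, -4.49466], [0.05427, -0.00116, -0.00437, 0.0, 0.0, -4.49466], [0.0542, 0.00309, -0.00437, 0.0, 0.0, -4.49466], [0.05379, 0.00733, -0.00437, 0.0, 0.0, -4.49466]]
```

Emit:
play_rows(steps=[[[0.0457,-0.0293,-0.0044,0,0,-4.5],[0.0478,-0.0257,-0.0044,0,0,-4.5],[0.0497,-0.0218,-0.0044,0,0,-4.5],[0.0513,-0.0179,-0.0044,0,0,-4.5],[0.0525,-0.0138,-0.0044,0,0,-4.5],[0.0534,-0.0096,-0.0044,0,0,-4.5],[0.054,-0.0054,-0.0044,0,0,-4.5],[0.0543,-0.0012,-0.0044,0,0,-4.5],[0.0542,0.0031,-0.0044,0,0,-4.5],[0.0538,0.0073,-0.0044,0,0,-4.5]]])

```text
t: 2.8
tcp_pos: [0.521, -0.2185, 0.3007]
tool_rot: [0.874, 0.486, 0.0, 0.0]
force: [0.6, -1.4, 1.0]
finger_gap: 1.005
```

Run:
```python
from h import *
np.set_printoptions(precision=4,suppress=True)
s=manip.snapshot("wrist"); save(s,"w1",f=1.5)
print(s["shot"])
import pickle; pickle.dump({k:s[k] for k in("img","K","k1","world_from_camera")},open("w1.pkl","wb"))
for l in ["mount","collar_top"]:
    print(l,[(np.round(d["point"],1).tolist(),round(float(d["score"]),2)) for d in manip.pinpoint(l,s)][:4])
print(manip.sense()["tcp_pos"],yaw(),manip.sense()["t"])
plan((.52,.20,.29),101.5)
```

```text
6
mount [([268.5, 141.3], 0.87)]
collar_top [([252.4, 128.9], 0.66)]
[ 0.5213 -0.2178  0.3006] 58.31229542915055 2.95
7 [[0.05069, -0.03151, 0.00151, 0.0, 0.0, -6.16967], [0.05378, -0.02588, 0.00151, 0.0, 0.0, -6.16967], [0.05625, -0.01995, 0.00151, 0.0, 0.0, -6.16967], [0.05807, -0.01379, 0.00151, 0.0, 0.0, -6.16967], [0.05921, -0.00747, 0.00151, 0.0, 0.0, -6.16967], [0.05967, -0.00106, 0.00151, 0.0, 0.0, -6.16967], [0.05944, 0.00536, 0.00151, 0.0, 0.0, -6.16967]]
```

View pics/w1.png

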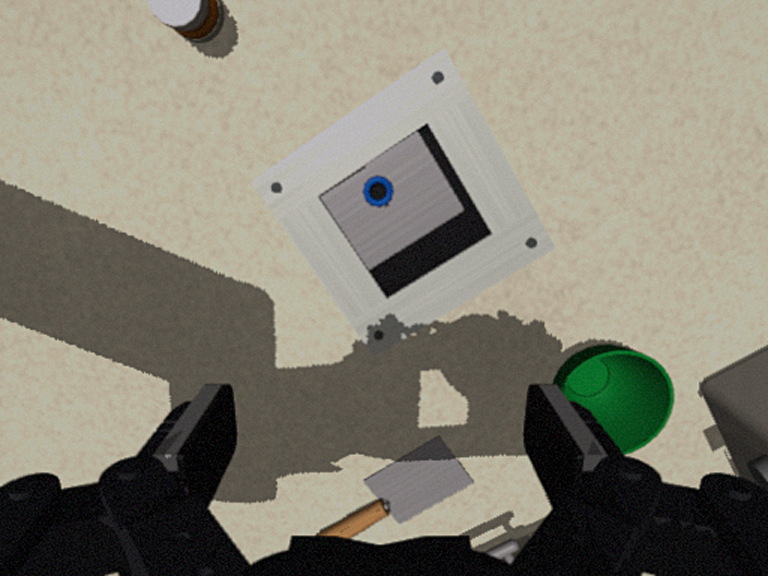

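Emit:
play_rows(steps=[[[0.0507,-0.0315,0.0015,0,0,-6.17],[0.0538,-0.0259,0.0015,0,0,-6.17],[0.0562,-0.02,0.0015,0,0,-6.17],[0.0581,-0.0138,0.0015,0,0,-6.17],[0.0592,-0.0075,0.0015,0,0,-6.17],[0.0597,-0.0011,0.0015,0,0,-6.17],[0.0594,0.0054,0.0015,0,0,-6.17],[0,0,0,0,0,0]]])

```text
t: 3.95
tcp_pos: [0.5197, 0.2005, 0.2896]
tool_rot: [0.633, 0.774, 0.0, -0.0]
force: [-0.3, -0.3, 0.7]
finger_gap: 1.0
```

Run:
```python
from h import *
np.set_printoptions(precision=4,suppress=True)
import pickle
s=manip.snapshot("wrist"); save(s,"w2",f=1.5)
pickle.dump({k:s[k] for k in("img","K","k1","world_from_camera")},open("w2.pkl","wb"))
for l in ["pink_mid","stone_mid","blue_mid","stand"]:
    print(l,[(np.round(d["point"],1).tolist(),round(float(d["score"]),2)) for d in manip.pinpoint(l,s)][:4])
print(manip.sense()["tcp_pos"],yaw(),manip.sense()["t"])
w=pickle.load(open("w1.pkl","rb"))
P=[atz(w,np.array(p)/1.5,.041) for p in [(276,187),(437,77),(531,242),(378,335)]]
print(P,np.mean(P,0)); print("collar",atz(w,np.array((378,191))/1.5,.0435))
```

```text
pink_mid [([165.3, 85.0], 0.91), ([367.0, 168.4], 0.79), ([279.2, 132.3], 0.73), ([284.4, 138.2], 0.55)]
stone_mid [([287.8, 71.2], 0.96)]
blue_mid [([279.6, 200.1], 0.56)]
stand [([278.1, 133.7], 0.78)]
[0.5205 0.1961 0.2898] 101.06766933898044 4.2
[array([ 0.4765, -0.1391,  0.041 ]), array([ 0.6163, -0.1364,  0.041 ]), array([ 0.6191, -0.2762,  0.041 ]), array([ 0.4788, -0.2792,  0.041 ])] [ 0.5477 -0.2078  0.041 ]
collar [ 0.5395 -0.1815  0.0435]
```

View pics/w2.png

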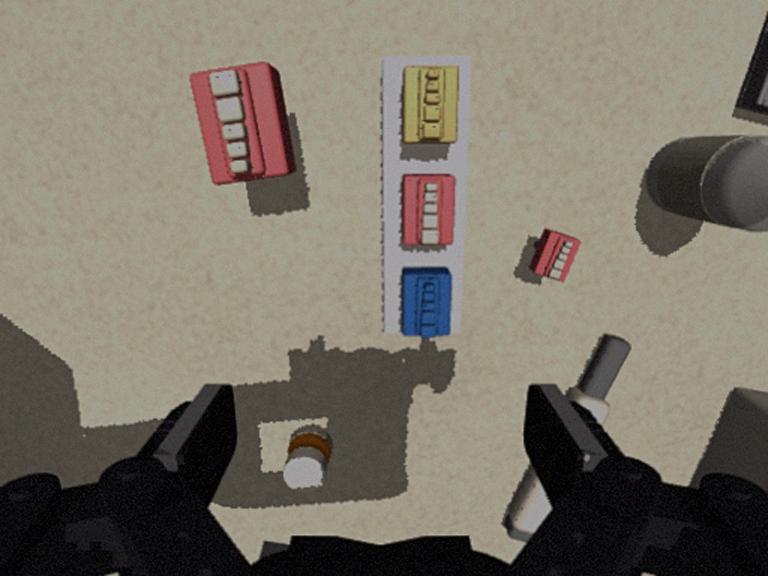

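Run:
```python
from h import *
np.set_printoptions(precision=4,suppress=True)
import pickle
w=pickle.load(open("w2.pkl","rb"))
print("pink",atz(w,(279.2,132.3),.065),atz(w,(284.4,138.2),.065),atz(w,(286,140),.065))
for z,ps in [(.077,[(405,175),(455,175),(453,246),(402,246)]),(.042,[(383,57),(470,57),(461,334),(384,331)])]:
    P=[atz(w,np.array(p)/1.5,z) for p in ps]; print(np.array(P)[:,:2].tolist(),np.mean(P,0))
    for i,j in [(3,0),(2,1)]:
        d=P[j]-P[i]; print("ang",np.degrees(np.arctan2(d[1],d[0])),np.linalg.norm(d))
save(w,"w2c",(240,20,340,240),2.7)
plan((.542,.237,.21),101)
```

```text
pink [0.535  0.2457 0.065 ] [0.5415 0.2409 0.065 ] [0.5435 0.2394 0.065 ]
[[0.5217977341652856, 0.2594810248825125], [0.5534546382611133, 0.26597156439193487], [0.5633490369835878, 0.22046028216599603], [0.5297430879366842, 0.21360232332663404]] [0.5421 0.2399 0.077 ]
ang 99.8251319286399 0.04656161405069678
ang 102.26554514920002 0.0465744128887135
[[0.49286066952045804, 0.3308949651869846], [0.5502361418286021, 0.3427290926339301], [0.5929009415131353, 0.14796955929711517], [0.5331555561294312, 0.13840837717219873]] [0.5423 0.24   0.042 ]
ang 101.82348339272987 0.19665900552073354
ang 102.3562546841665 0.1993779349820217
2 [[0.01802, 0.01447, 0.03989, 0.0, 0.0, 0.03383], [0.01803, 0.01446, 0.03989, 0.0, 0.0, 0.03383]]
```

View pics/w2c.png

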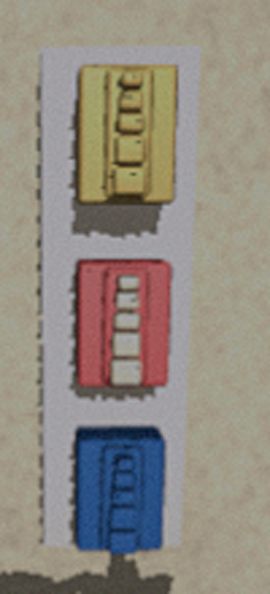

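Emit:
play_rows(steps=[[[0.018,0.0145,0.042,0,0,-0.2],[0.021,0.0145,0.042,0,0,-0.2],[0,0,0,0,0,0],[0,0,0,0,0,0]]], fingers=0.7)

```text
t: 4.7
tcp_pos: [0.5417, 0.2406, 0.2067]
tool_rot: [0.632, 0.775, 0.0, 0.0]
force: [-1.3, 0.0, -0.6]
finger_gap: 0.7
```

Run:
```python
from h import *
np.set_printoptions(precision=4,suppress=True)
import pickle
s=manip.snapshot("wrist"); save(s,"w3",f=1.5)
pickle.dump({k:s[k] for k in("img","K","k1","world_from_camera")},open("w3.pkl","wb"))
for l in ["pink_mid"]:
    print(l,[(np.round(d["point"],1).tolist(),round(float(d["score"]),2)) for d in manip.pinpoint(l,s)][:4])
print(manip.sense()["tcp_pos"],yaw(),manip.sense()["t"])
```

```text
pink_mid [([255.7, 195.6], 0.95), ([101.2, 129.4], 0.91), ([361.2, 226.1], 0.8)]
[0.542  0.2409 0.2078] 101.55501343278746 4.8
```

View pics/w3.png

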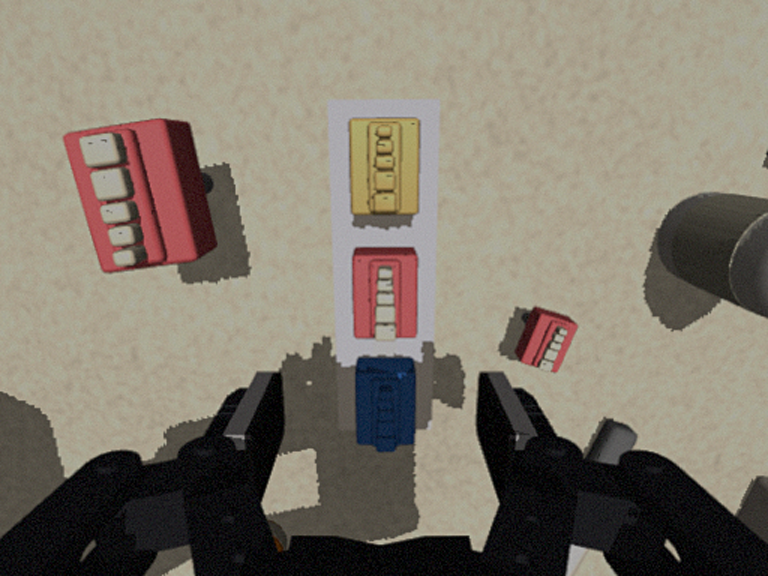

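Run:
```python
from h import *
np.set_printoptions(precision=4,suppress=True)
import pickle
a=pickle.load(open("w2.pkl","rb"));b=pickle.load(open("w3.pkl","rb"))
A=np.array([(403,175.6),(455.6,174.5),(453.5,245),(402.5,245)])/1.5;B=np.array([(354,249),(416,248.5),(417,338),(353,338)])/1.5
P=[]
for x,y in zip(A,B):
    r=tri([(a,x),(b,y)]);P.append(r[0]);print(r)
print(np.mean(P,0))
Q=[atz(b,y,.077) for y in B];print(np.array(Q),np.mean(Q,0))
print("mid",tri([(a,(284.4,138.2)),(b,(255.7,195.6))]), atz(b,(255.7,195.6),.065))
```

```text
(array([0.5216, 0.2579, 0.0552]), [0.00024054505476235572, 0.00024054505476242427])
(array([0.5548, 0.2663, 0.0636]), [0.0011193027822108004, 0.0011193027822109592])
(array([0.5641, 0.2206, 0.0733]), [0.00012610338590624828, 0.00012610338590617222])
(array([0.5302, 0.2137, 0.0732]), [8.275937668517387e-05, 8.275937668524036e-05])
[0.5426 0.2396 0.0663]
[[0.5216 0.2626 0.077 ]
 [0.5521 0.2691 0.077 ]
 [0.5634 0.222  0.077 ]
 [0.53   0.2152 0.077 ]] [0.5418 0.2422 0.077 ]
mid (array([0.5409, 0.2416, 0.0728]), [0.0002997896141453926, 0.00029978961414509]) [0.5417 0.2392 0.065 ]
```

Emit:
play_rows(steps=[[[0,0,0.035,0,0,0],[0,0,0.035,0,0,0],[0,0,0.03,0,0,0],[0,0,0.02,0,0,0],[0,0,0.011,0,0,0],[0,0,0,0,0,0]]], fingers=0.7)

```text
t: 5.55
tcp_pos: [0.5414, 0.2416, 0.0754]
tool_rot: [0.632, 0.775, 0.0, 0.0]
force: [-0.0, 0.4, 0.4]
finger_gap: 0.696
```

Run:
```python
from h import *
s=manip.snapshot("wrist"); save(s,"w4",f=1.5)
print(manip.sense()["tcp_pos"],yaw(),manip.sense()["force"],manip.tips_ahead)
```

```text
[0.54177084 0.24180769 0.07582606] 101.62101513347304 [ 0.28886827 -0.30925182  1.03613307] 0.025
```

View pics/w4.png

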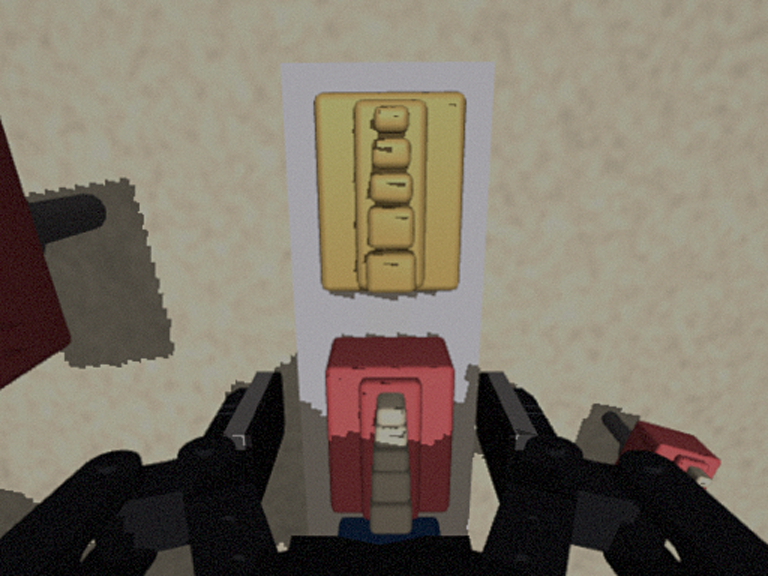

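Emit:
play_rows(steps=[[[0,0,0,0,0,0],[0,0,0,0,0,0],[0,0,0,0,0,0],[0,0,0,0,0,0],[0,0,0,0,0,0]]], fingers=0, squeeze=45)

```text
t: 6.22
tcp_pos: [0.5425, 0.2423, 0.0762]
tool_rot: [0.632, 0.775, 0.001, 0.001]
force: [0.6, -0.1, 7.0]
finger_gap: 0.388
```

Emit:
play_rows(steps=[[[0,0,-0.01,0,0,0],[0,0,-0.025,0,0,0],[0,0,-0.04,0,0,0],[0,0,-0.04,0,0,0],[0,0,0,0,0,0]]])

```text
t: 6.85
tcp_pos: [0.5421, 0.2424, 0.1931]
tool_rot: [0.632, 0.775, 0.002, 0.002]
force: [0.1, 0.1, -0.6]
finger_gap: 0.383
```

Run:
```python
from h import *
s=manip.snapshot("wrist"); save(s,"w5",f=1.2)
t=manip.snapshot("scene"); save(t,"s5",(240,180,496,372),3)
x=manip.sense();print(x["tcp_pos"],yaw(),x["force"],x["ft_torque"],x["t"],x["finger_gap"])
```

```text
[0.53986202 0.24172586 0.18963906] 101.64816154505908 [ 0.05323637  0.20826064 -2.77140807] [-0.01296583  0.00622918 -0.0187852 ] 6.95 0.38782772968839624
```

View pics/w5.png

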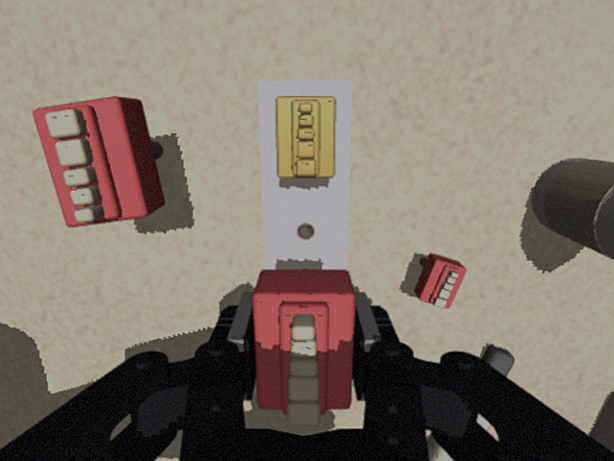

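View pics/s5.png

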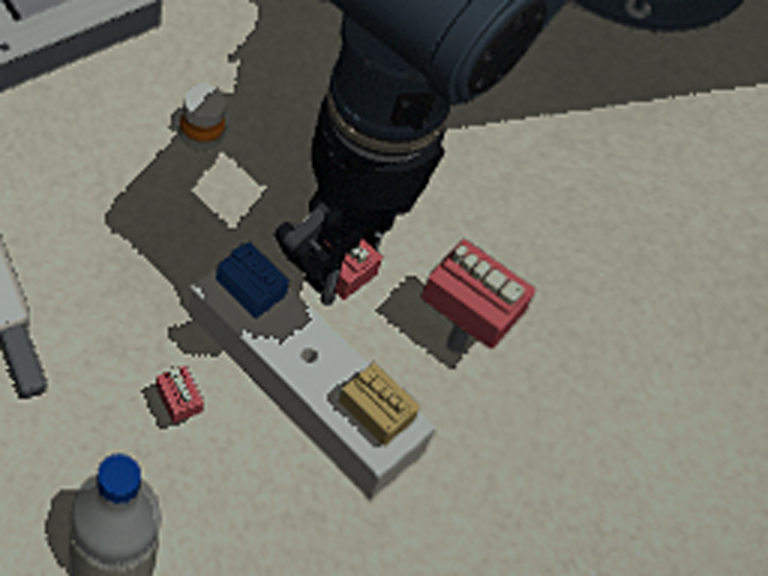

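Run:
```python
from h import *
np.set_printoptions(precision=4,suppress=True)
H=[]
for i in range(6):
    s=manip.snapshot("wrist"); x=manip.sense()
    print(x["t"],x["tcp_pos"],x["q"],np.array(s["world_from_camera"])[:3,3],x["force"])
import pickle
pickle.dump({k:s[k] for k in("img","K","k1","world_from_camera")},open("w5.pkl","wb"))
save(s,"w5c",(215,160,295,225),8)
print("hole",atz(s,(305/1.2,231/1.2),.042))
```

```text
7.0 [0.5395 0.2416 0.1887] [0.2322 0.5673 1.5818 0.     0.9962 0.0289] [0.5225 0.3156 0.3065] [ 0.5341  0.1302 -1.2258]
7.05 [0.5394 0.2416 0.1883] [0.2321 0.568  1.5819 0.     0.996  0.0289] [0.5223 0.3155 0.3056] [-0.8295  0.0931 -1.8985]
7.1 [0.5396 0.2416 0.1881] [0.2321 0.5684 1.5817 0.     0.9958 0.0289] [0.5223 0.3155 0.3051] [-1.1224 -0.3073 -1.6427]
7.15 [0.5398 0.2416 0.1882] [0.232  0.5685 1.5812 0.     0.9958 0.0289] [0.5225 0.3155 0.305 ] [ 0.1957 -1.1105 -1.2382]
7.2 [0.5401 0.2417 0.1883] [0.232  0.5685 1.5808 0.     0.9957 0.0289] [0.5227 0.3155 0.305 ] [ 0.3699  0.5728 -1.5679]
7.25 [0.5403 0.2417 0.1885] [0.232  0.5683 1.5805 0.     0.9956 0.0289] [0.5229 0.3156 0.3051] [-0.205   0.5099 -1.0718]
hole [0.5381 0.2413 0.042 ]
```

View pics/w5c.png

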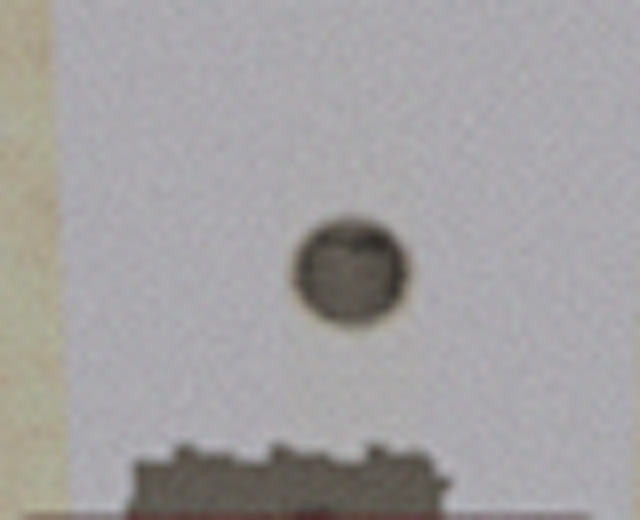

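Run:
```python
from h import *
np.set_printoptions(precision=4,suppress=True)
import pickle
w=pickle.load(open("w5.pkl","rb"))
print("hole",atz(w,(259,193.9),.042))
plan((.5405,-.18,.19),101.6)
```

```text
hole [0.5422 0.2409 0.042 ]
8 [[-0.05164, -0.01062, -0.00019, 0.0, 0.0, 0.00494], [-0.05164, -0.01061, -0.00019, 0.0, 0.0, 0.00494], [-0.05164, -0.01061, -0.00019, 0.0, 0.0, 0.00494], [-0.05164, -0.0106, -0.00019, 0.0, 0.0, 0.00494], [-0.05164, -0.0106, -0.00019, 0.0, 0.0, 0.00494], [-0.05164, -0.01059, -0.00019, 0.0, 0.0, 0.00494], [-0.05164, -0.01059, -0.00019, 0.0, 0.0, 0.00494], [-0.05165, -0.01059, -0.00019, 0.0, 0.0, 0.00494]]
```

Emit:
play_rows(steps=[[[-0.0516,-0.0106,0,0,0,0],[-0.0516,-0.0106,0,0,0,0],[-0.0516,-0.0106,0,0,0,0],[-0.0516,-0.0106,0,0,0,0],[-0.0516,-0.0106,0,0,0,0],[-0.0516,-0.0106,0,0,0,0],[-0.0516,-0.0106,0,0,0,0],[-0.05,-0.0106,0,0,0,0],[0,0,0,0,0,0],[0,0,0,0,0,0]]])

```text
t: 8.5
tcp_pos: [0.5403, -0.1775, 0.1891]
tool_rot: [0.632, 0.775, 0.0, -0.001]
force: [0.9, 0.3, -0.8]
finger_gap: 0.387
```

Run:
```python
from h import *
np.set_printoptions(precision=4,suppress=True)
import pickle
for i in range(6): s=manip.snapshot("wrist")
x=manip.sense();print(x["t"],x["tcp_pos"],x["force"],yaw())
pickle.dump({k:s[k] for k in("img","K","k1","world_from_camera")},open("w6.pkl","wb"))
print([(d["point"],d["score"]) for d in manip.pinpoint("collar_top",s)])
save(s,"w6",f=1.5)
```

```text
8.8 [ 0.541  -0.1767  0.1898] [ 1.1409  0.3495 -2.0164] 101.74478222070285
[([252.8, 199.3], 0.67)]
```

View pics/w6.png

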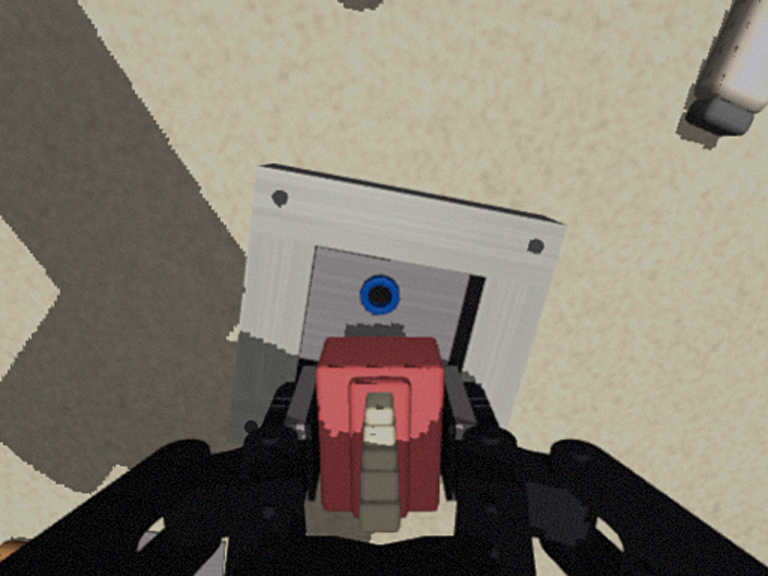

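Run:
```python
from h import *
np.set_printoptions(precision=4,suppress=True)
import pickle
w=pickle.load(open("w6.pkl","rb"));im=w["img"].astype(int)
m=((im[:,:,2]>im[:,:,0]+40)).astype(np.uint8);m[:,:200]=0;m[:,300:]=0;m[:170]=0;m[220:]=0
c,_=cv2.findContours(m,cv2.RETR_EXTERNAL,cv2.CHAIN_APPROX_NONE);c=max(c,key=cv2.contourArea)
e=cv2.fitEllipse(c);print(e, cv2.boundingRect(c))
p=atz(w,e[0],.0435);print("collar",p)
w5=pickle.load(open("w5.pkl","rb"));h=atz(w5,(259,193.9),.042);print(h)
print("target TCP", np.array([.5425,.2423])+(p-h)[:2])
save(w,"w6c",(215,160,295,225),8)
```

```text
((252.78057861328125, 196.54647827148438), (25.32952880859375, 25.44493865966797), 82.94893646240234) (240, 184, 27, 26)
collar [ 0.5389 -0.1804  0.0435]
[0.5422 0.2409 0.042 ]
target TCP [ 0.5392 -0.179 ]
```

View pics/w6c.png

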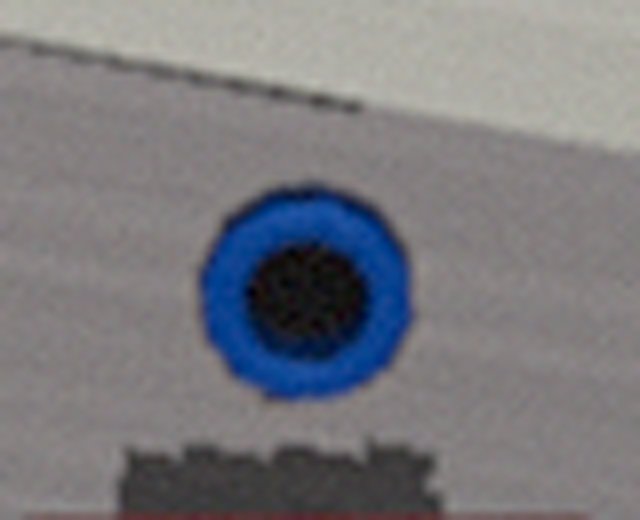

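Emit:
play_rows(steps=[[[-0.0019,-0.0021,0.022,0,0,0],[0,0,0.022,0,0,0],[0,0,0.016,0,0,0],[0,0,0.006,0,0,0],[0,0,0,0,0,0],[0,0,0,0,0,0]]])

```text
t: 9.6
tcp_pos: [0.5398, -0.1805, 0.1245]
tool_rot: [0.632, 0.775, 0.0, 0.001]
force: [0.4, 0.9, -1.7]
finger_gap: 0.39
```

Run:
```python
from h import *
np.set_printoptions(precision=4,suppress=True)
for i in range(2): 
  s=manip.snapshot("scene");x=manip.sense();print(x["t"],x["tcp_pos"],x["force"])
t=manip.snapshot("top");x=manip.sense();print(x["t"],x["tcp_pos"],x["force"])
save(s,"s7",(210,125,310,200),8)
save(t,"t7",(240,150,340,225),8)
x=manip.sense();print(x["t"],x["tcp_pos"],x["force"])
p=proj(s,(*x["tcp_pos"][:2],x["tcp_pos"][2]-.069)); print("proj tip in crop",(p-[210,125])*8)
p=proj(s,(.539,-.1806,.0435)); print("proj collar in crop",(p-[210,125])*8)
```

```text
9.65 [ 0.5398 -0.1804  0.1245] [-0.3732 -0.4515 -1.1194]
9.7 [ 0.5398 -0.1804  0.1245] [ 0.0939  0.3934 -0.9195]
9.75 [ 0.5397 -0.1804  0.1245] [ 0.4827  0.0037 -1.1987]
9.75 [ 0.5397 -0.1804  0.1245] [ 0.4827  0.0037 -1.1987]
proj tip in crop [402.386  363.5245]
proj collar in crop [403.6979 385.981 ]
```

View pics/s7.png

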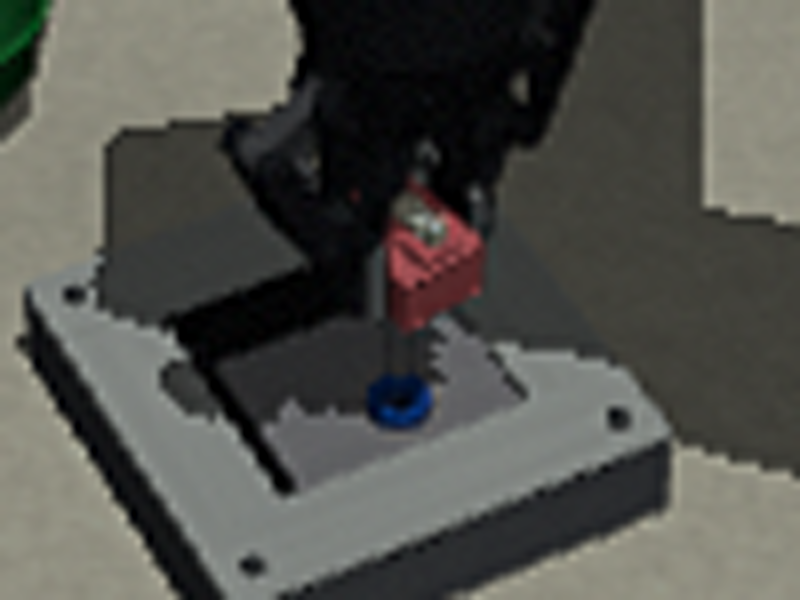

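Emit:
play_rows(steps=[[[0.001,-0.0002,0.004,0,0,0],[0,0,0.004,0,0,0],[0,0,0.003,0,0,0],[0,0,0.003,0,0,0],[0,0,0,0,0,0]]])

```text
t: 10.38
tcp_pos: [0.5388, -0.1792, 0.1095]
tool_rot: [0.632, 0.775, -0.0, -0.0]
force: [-0.2, -1.0, -1.5]
finger_gap: 0.388
```

Run:
```python
from h import *
np.set_printoptions(precision=4,suppress=True)
for i in range(4): 
  s=manip.snapshot("scene");x=manip.sense();print(x["t"],x["tcp_pos"],x["force"],x["ft_torque"])
save(s,"s8",(230,145,290,190),12)
```

```text
10.425 [ 0.5389 -0.1792  0.1096] [ 0.0173  0.5213 -1.2515] [ 0.0206  0.035  -0.0188]
10.475 [ 0.5389 -0.1793  0.1097] [ 0.7794  0.0748 -1.1118] [0.0424 0.0234 0.004 ]
10.525 [ 0.539  -0.1793  0.1098] [-0.4606  0.5282 -1.3193] [ 0.0017 -0.0291  0.0134]
10.575 [ 0.539  -0.1793  0.1099] [ 0.2857  0.0394 -0.4938] [-0.0109 -0.0103 -0.009 ]
```

View pics/s8.png

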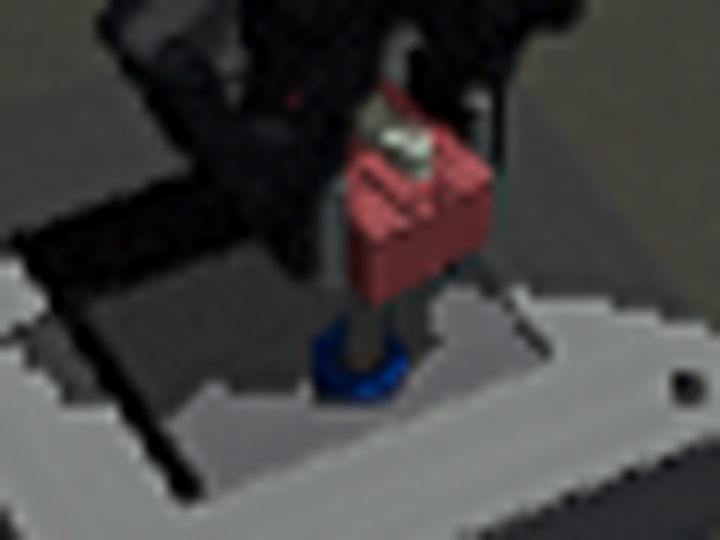

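Emit:
play_rows(steps=[[[0,0,0.0015,0,0,0],[0,0,0.0015,0,0,0],[0,0,0.0015,0,0,0],[0,0,0.001,0,0,0],[0,0,0,0,0,0]]])

```text
t: 11.2
tcp_pos: [0.5388, -0.1792, 0.1042]
tool_rot: [0.632, 0.775, -0.0, -0.0]
force: [0.7, -0.1, -0.7]
finger_gap: 0.391
```

Emit:
play_rows(steps=[[[0,0,0.001,0,0,0],[0,0,0.001,0,0,0],[0,0,0,0,0,0]]])

```text
t: 11.58
tcp_pos: [0.539, -0.1793, 0.1027]
tool_rot: [0.632, 0.775, 0.0, 0.0]
force: [-0.1, 1.1, 2.9]
finger_gap: 0.39
```

Run:
```python
from h import *
np.set_printoptions(precision=4,suppress=True)
for i in range(3): 
  s=manip.snapshot("scene");x=manip.sense();print(x["t"],x["tcp_pos"],x["force"],x["ft_torque"])
save(s,"s9",(230,145,290,190),12)
```

```text
11.625 [ 0.539  -0.1793  0.1027] [-0.821   0.5417  2.1755] [ 0.0488  0.0915 -0.0108]
11.675 [ 0.539  -0.1793  0.1026] [ 0.0705 -0.7322  2.9122] [0.0332 0.1088 0.0065]
11.725 [ 0.539  -0.1793  0.1026] [ 0.1633 -0.4643  2.1503] [ 0.0732  0.1291 -0.0562]
```

View pics/s9.png

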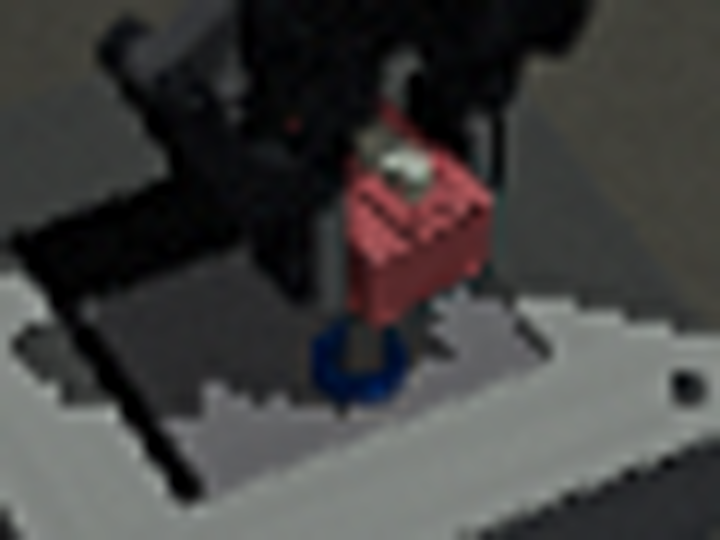

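Emit:
play_rows(steps=[[[0,0,-0.0015,0,0,0],[0,0,0,0,0,3.5],[0,0,0,0,0,3.5],[0,0,0,0,0,3.5],[-0.004,-0.001,0,0,0,0],[-0.004,-0.001,0,0,0,0],[-0.004,-0.001,0,0,0,0],[-0.0037,-0.0005,0,0,0,0],[0,0,0,0,0,0],[0,0,0,0,0,0]]], squeeze=60)

```text
t: 12.98
tcp_pos: [0.5356, -0.1951, 0.1038]
tool_rot: [0.7, 0.714, -0.0, -0.0]
force: [0.2, 0.2, -1.6]
finger_gap: 0.389
```

Emit:
play_rows(steps=[[[0,0,0,0,0,0]]])

```text
t: 13.1
tcp_pos: [0.5357, -0.1949, 0.1038]
tool_rot: [0.7, 0.714, -0.0, -0.0]
force: [-0.4, 0.6, -0.5]
finger_gap: 0.385
```

Run:
```python
from h import *
np.set_printoptions(precision=4,suppress=True)
for i in range(3): 
  s=manip.snapshot("scene");x=manip.sense();print(x["t"],x["tcp_pos"],x["force"],x["ft_torque"],yaw())
save(s,"s10",(210,125,310,200),8)
```

```text
13.15 [ 0.5357 -0.1949  0.1038] [ 0.2053 -0.4079 -1.0896] [ 0.0274 -0.0246 -0.0085] 91.15323103378752
13.2 [ 0.5357 -0.1949  0.1038] [ 0.0259  0.1801 -1.2237] [ 0.0131 -0.0485  0.0071] 91.15758070744015
13.25 [ 0.5357 -0.1949  0.1038] [ 0.3274  0.2735 -0.2742] [ 0.0169  0.0322 -0.0028] 91.15119621845557
```

View pics/s10.png

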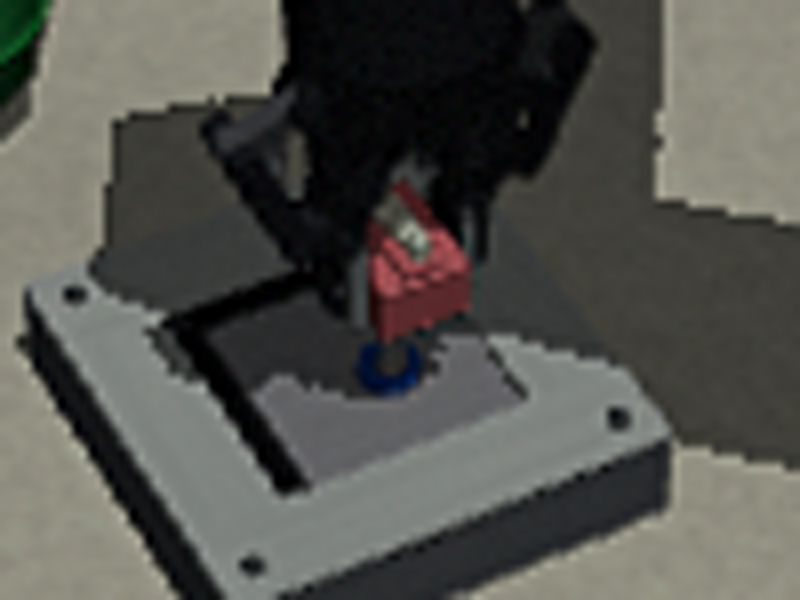

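Emit:
play_rows(steps=[[[0,0,0.0012,0,0,0],[0,0,0.0012,0,0,0],[0,0,0,0,0,0],[0,0,0,0,0,0]]])

```text
t: 13.75
tcp_pos: [0.5358, -0.195, 0.1017]
tool_rot: [0.7, 0.714, 0.0, 0.0]
force: [-0.3, 0.5, 3.3]
finger_gap: 0.386
```

Emit:
play_rows(steps=[[[0,0,0,0,0,0]]])

```text
t: 13.88
tcp_pos: [0.5358, -0.195, 0.1016]
tool_rot: [0.7, 0.714, 0.0, 0.0]
force: [-0.6, 1.5, 3.6]
finger_gap: 0.389
```

Emit:
play_rows(steps=[[[0,0.001,0,0,0,0]]])

```text
t: 14.0
tcp_pos: [0.5361, -0.1949, 0.1014]
tool_rot: [0.7, 0.714, -0.001, -0.001]
force: [-2.8, -0.8, 3.7]
finger_gap: 0.384
```

Emit:
play_rows(steps=[[[0,0.001,0,0,0,0]]])

```text
t: 14.12
tcp_pos: [0.537, -0.1949, 0.1013]
tool_rot: [0.7, 0.714, -0.001, -0.001]
force: [-3.6, -0.2, 4.4]
finger_gap: 0.386
```

Emit:
play_rows(steps=[[[0,0.002,0,0,0,0]]])

```text
t: 14.25
tcp_pos: [0.5392, -0.1948, 0.1013]
tool_rot: [0.7, 0.714, -0.0, -0.001]
force: [-2.5, -0.1, 4.4]
finger_gap: 0.383
```

Emit:
play_rows(steps=[[[0,0.002,0,0,0,0]]])

```text
t: 14.38
tcp_pos: [0.5414, -0.1948, 0.1013]
tool_rot: [0.7, 0.714, -0.0, -0.001]
force: [-2.3, 0.1, 4.4]
finger_gap: 0.384
```

Emit:
play_rows(steps=[[[0,0.002,0,0,0,0]]])

```text
t: 14.5
tcp_pos: [0.5436, -0.1948, 0.1013]
tool_rot: [0.7, 0.714, -0.0, -0.0]
force: [-2.6, -0.4, 4.9]
finger_gap: 0.384
```

Emit:
play_rows(steps=[[[0,0.002,0,0,0,0]]])

```text
t: 14.62
tcp_pos: [0.5457, -0.1947, 0.1013]
tool_rot: [0.7, 0.714, -0.0, -0.0]
force: [-3.8, -0.3, 5.1]
finger_gap: 0.386
```

Emit:
play_rows(steps=[[[0,0.002,0,0,0,0]]])

```text
t: 14.75
tcp_pos: [0.5478, -0.1947, 0.1014]
tool_rot: [0.7, 0.714, -0.0, -0.0]
force: [-3.1, -0.1, 4.9]
finger_gap: 0.384
```

Emit:
play_rows(steps=[[[0,0.002,0,0,0,0]]])

```text
t: 14.88
tcp_pos: [0.5499, -0.1947, 0.1014]
tool_rot: [0.7, 0.714, 0.0, -0.0]
force: [-3.0, -0.4, 4.4]
finger_gap: 0.383
```

Emit:
play_rows(steps=[[[0,0.002,0,0,0,0]]])

```text
t: 15.0
tcp_pos: [0.5519, -0.1947, 0.1014]
tool_rot: [0.7, 0.714, 0.0, -0.0]
force: [-3.4, 0.3, 3.9]
finger_gap: 0.381
```

Emit:
play_rows(steps=[[[0,0.002,0,0,0,0]]])

```text
t: 15.12
tcp_pos: [0.5539, -0.1947, 0.1014]
tool_rot: [0.7, 0.714, 0.0, 0.0]
force: [-3.0, 0.2, 4.0]
finger_gap: 0.387
```

Emit:
play_rows(steps=[[[0,0.002,0,0,0,0]]])

```text
t: 15.25
tcp_pos: [0.5559, -0.1946, 0.1014]
tool_rot: [0.7, 0.714, 0.0, 0.0]
force: [-2.9, 0.8, 5.0]
finger_gap: 0.386
```

Emit:
play_rows(steps=[[[0,0.002,0,0,0,0]]])

```text
t: 15.38
tcp_pos: [0.5579, -0.1946, 0.1014]
tool_rot: [0.7, 0.714, 0.0, 0.0]
force: [-3.0, 0.7, 4.1]
finger_gap: 0.388
```

Emit:
play_rows(steps=[[[0,0.001,0,0,0,0]]])

```text
t: 15.5
tcp_pos: [0.5589, -0.1946, 0.1014]
tool_rot: [0.7, 0.714, 0.0, 0.0]
force: [-3.8, 0.0, 4.7]
finger_gap: 0.384
```

Emit:
play_rows(steps=[[[-0.0012,0,-0.0002,0,0,0],[-0.0013,0,-0.0002,0,0,0],[0,0,0,0,0,0]]])

```text
t: 15.88
tcp_pos: [0.5594, -0.197, 0.1019]
tool_rot: [0.7, 0.714, 0.001, 0.001]
force: [-0.8, 3.5, 3.5]
finger_gap: 0.385
```

Emit:
play_rows(steps=[[[0,-0.002,0,0,0,0]]])

```text
t: 16.0
tcp_pos: [0.5583, -0.1977, 0.1022]
tool_rot: [0.7, 0.714, 0.001, 0.002]
force: [2.1, 1.4, 3.2]
finger_gap: 0.387
```

Emit:
play_rows(steps=[[[0,-0.002,0,0,0,0]]])

```text
t: 16.12
tcp_pos: [0.5563, -0.1981, 0.1023]
tool_rot: [0.7, 0.714, 0.001, 0.002]
force: [2.4, 0.4, 3.4]
finger_gap: 0.385
```

Emit:
play_rows(steps=[[[0,-0.002,0,0,0,0]]])

```text
t: 16.25
tcp_pos: [0.5539, -0.1981, 0.1023]
tool_rot: [0.7, 0.714, 0.0, 0.002]
force: [2.6, 0.0, 3.4]
finger_gap: 0.382
```

Emit:
play_rows(steps=[[[0,-0.002,0,0,0,0]]])

```text
t: 16.38
tcp_pos: [0.5514, -0.198, 0.1022]
tool_rot: [0.7, 0.714, 0.0, 0.001]
force: [3.2, 0.0, 3.9]
finger_gap: 0.388
```

Emit:
play_rows(steps=[[[0,-0.002,0,0,0,0]]])

```text
t: 16.5
tcp_pos: [0.5491, -0.1977, 0.102]
tool_rot: [0.7, 0.714, 0.0, 0.001]
force: [2.2, -0.1, 4.3]
finger_gap: 0.388
```

Emit:
play_rows(steps=[[[0,-0.002,0,0,0,0]]])

```text
t: 16.62
tcp_pos: [0.5469, -0.1976, 0.102]
tool_rot: [0.7, 0.714, 0.0, 0.0]
force: [1.9, 0.0, 3.8]
finger_gap: 0.387
```

Emit:
play_rows(steps=[[[0,-0.002,0,0,0,0]]])

```text
t: 16.75
tcp_pos: [0.5448, -0.1975, 0.1019]
tool_rot: [0.7, 0.714, 0.0, 0.0]
force: [2.2, 0.9, 3.9]
finger_gap: 0.388
```

Emit:
play_rows(steps=[[[0,-0.002,0,0,0,0]]])

```text
t: 16.88
tcp_pos: [0.5427, -0.1974, 0.1019]
tool_rot: [0.7, 0.714, 0.0, 0.0]
force: [2.5, -0.7, 3.6]
finger_gap: 0.383
```

Emit:
play_rows(steps=[[[0,-0.002,0,0,0,0]]])

```text
t: 17.0
tcp_pos: [0.5407, -0.1975, 0.1018]
tool_rot: [0.7, 0.714, 0.0, 0.0]
force: [2.4, -0.6, 3.7]
finger_gap: 0.383
```

Emit:
play_rows(steps=[[[0,-0.002,0,0,0,0]]])

```text
t: 17.12
tcp_pos: [0.5387, -0.1975, 0.1018]
tool_rot: [0.7, 0.714, 0.0, 0.0]
force: [3.4, -0.2, 3.6]
finger_gap: 0.389
```

Emit:
play_rows(steps=[[[0,-0.002,0,0,0,0]]])

```text
t: 17.25
tcp_pos: [0.5367, -0.1975, 0.1018]
tool_rot: [0.7, 0.714, 0.0, 0.0]
force: [2.2, 0.1, 3.5]
finger_gap: 0.387
```

Emit:
play_rows(steps=[[[0,-0.001,0,0,0,0]]])

```text
t: 17.38
tcp_pos: [0.5356, -0.1975, 0.1018]
tool_rot: [0.7, 0.714, -0.0, -0.0]
force: [3.5, 0.6, 3.7]
finger_gap: 0.387
```

Emit:
play_rows(steps=[[[-0.0013,0,0,0,0,0],[-0.0012,0,0,0,0,0],[0,0,0,0,0,0]]])

```text
t: 17.75
tcp_pos: [0.5347, -0.1992, 0.1014]
tool_rot: [0.7, 0.714, -0.0, -0.002]
force: [-0.6, 2.5, 4.9]
finger_gap: 0.384
```

Emit:
play_rows(steps=[[[0,0.002,0,0,0,0]]])

```text
t: 17.88
tcp_pos: [0.5356, -0.1992, 0.1012]
tool_rot: [0.7, 0.714, -0.001, -0.003]
force: [-2.5, 1.8, 4.2]
finger_gap: 0.385
```

Emit:
play_rows(steps=[[[0,0.002,0,0,0,0]]])

```text
t: 18.0
tcp_pos: [0.5383, -0.1997, 0.1013]
tool_rot: [0.7, 0.714, -0.001, -0.002]
force: [-3.4, 0.4, 4.9]
finger_gap: 0.386
```

Emit:
play_rows(steps=[[[0,0.002,0,0,0,0]]])

```text
t: 18.12
tcp_pos: [0.541, -0.1999, 0.1015]
tool_rot: [0.7, 0.714, -0.001, -0.001]
force: [-3.3, 0.6, 3.8]
finger_gap: 0.384
```

Emit:
play_rows(steps=[[[0,0.002,0,0,0,0]]])

```text
t: 18.25
tcp_pos: [0.5435, -0.2, 0.1016]
tool_rot: [0.7, 0.714, -0.0, -0.0]
force: [-2.8, 1.3, 4.0]
finger_gap: 0.39
```

Emit:
play_rows(steps=[[[0,0.002,0,0,0,0]]])

```text
t: 18.38
tcp_pos: [0.5459, -0.2, 0.1017]
tool_rot: [0.7, 0.714, -0.0, -0.0]
force: [-2.4, 0.8, 3.6]
finger_gap: 0.385
```

Emit:
play_rows(steps=[[[0,0.002,0,0,0,0]]])

```text
t: 18.5
tcp_pos: [0.548, -0.1999, 0.1018]
tool_rot: [0.7, 0.714, -0.0, 0.0]
force: [-2.6, 0.6, 3.4]
finger_gap: 0.389
```

Emit:
play_rows(steps=[[[0,0.002,0,0,0,0]]])

```text
t: 18.62
tcp_pos: [0.55, -0.1999, 0.1018]
tool_rot: [0.7, 0.714, -0.0, 0.0]
force: [-2.5, 0.6, 3.9]
finger_gap: 0.384
```

Emit:
play_rows(steps=[[[0,0.002,0,0,0,0]]])

```text
t: 18.75
tcp_pos: [0.552, -0.1998, 0.1018]
tool_rot: [0.7, 0.714, -0.0, 0.0]
force: [-3.4, 0.3, 4.5]
finger_gap: 0.383
```

Emit:
play_rows(steps=[[[0,0.002,0,0,0,0]]])

```text
t: 18.88
tcp_pos: [0.554, -0.1997, 0.1018]
tool_rot: [0.7, 0.714, -0.0, 0.0]
force: [-2.8, -0.2, 3.6]
finger_gap: 0.384
```

Emit:
play_rows(steps=[[[0,0.002,0,0,0,0]]])

```text
t: 19.0
tcp_pos: [0.556, -0.1996, 0.1018]
tool_rot: [0.7, 0.714, 0.0, 0.0]
force: [-2.8, 0.7, 4.8]
finger_gap: 0.386
```

Emit:
play_rows(steps=[[[0,0.002,0,0,0,0]]])

```text
t: 19.12
tcp_pos: [0.558, -0.1996, 0.1018]
tool_rot: [0.7, 0.714, -0.0, 0.0]
force: [-2.5, 0.2, 4.0]
finger_gap: 0.384
```

Emit:
play_rows(steps=[[[0,0.001,0,0,0,0]]])

```text
t: 19.25
tcp_pos: [0.559, -0.1996, 0.1018]
tool_rot: [0.7, 0.714, 0.0, 0.0]
force: [-1.9, -0.0, 3.3]
finger_gap: 0.386
```

Emit:
play_rows(steps=[[[-0.0013,0,0,0,0,0],[-0.0012,0,0,0,0,0],[0,0,0,0,0,0]]])

```text
t: 19.62
tcp_pos: [0.5594, -0.202, 0.1019]
tool_rot: [0.7, 0.714, 0.0, 0.0]
force: [0.7, 2.2, 2.8]
finger_gap: 0.386
```

Emit:
play_rows(steps=[[[0,-0.002,0,0,0,0]]])

```text
t: 19.75
tcp_pos: [0.5583, -0.2027, 0.1022]
tool_rot: [0.7, 0.714, 0.001, 0.002]
force: [1.8, 1.2, 4.0]
finger_gap: 0.386
```

Emit:
play_rows(steps=[[[0,-0.002,0,0,0,0]]])

```text
t: 19.88
tcp_pos: [0.5564, -0.2031, 0.1023]
tool_rot: [0.7, 0.714, 0.001, 0.002]
force: [1.7, 0.3, 2.2]
finger_gap: 0.385
```

Emit:
play_rows(steps=[[[0,-0.002,0,0,0,0]]])

```text
t: 20.0
tcp_pos: [0.5539, -0.2031, 0.1023]
tool_rot: [0.7, 0.714, 0.0, 0.002]
force: [2.4, 0.3, 3.6]
finger_gap: 0.387
```

Emit:
play_rows(steps=[[[0,-0.002,0,0,0,0]]])

```text
t: 20.12
tcp_pos: [0.5515, -0.203, 0.1022]
tool_rot: [0.7, 0.714, 0.0, 0.001]
force: [1.7, 0.1, 3.3]
finger_gap: 0.389
```

Emit:
play_rows(steps=[[[0,-0.002,0,0,0,0]]])

```text
t: 20.25
tcp_pos: [0.5492, -0.2028, 0.1021]
tool_rot: [0.7, 0.714, 0.0, 0.001]
force: [1.8, 0.8, 3.2]
finger_gap: 0.384
```

Emit:
play_rows(steps=[[[0,-0.002,0,0,0,0]]])

```text
t: 20.38
tcp_pos: [0.547, -0.2026, 0.102]
tool_rot: [0.7, 0.714, 0.0, 0.0]
force: [1.7, 0.2, 3.6]
finger_gap: 0.385
```

Emit:
play_rows(steps=[[[0,-0.002,0,0,0,0]]])

```text
t: 20.5
tcp_pos: [0.5449, -0.2025, 0.1019]
tool_rot: [0.7, 0.714, 0.0, 0.0]
force: [2.7, -0.3, 4.0]
finger_gap: 0.383
```

Emit:
play_rows(steps=[[[0,-0.002,0,0,0,0]]])

```text
t: 20.62
tcp_pos: [0.5428, -0.2024, 0.1019]
tool_rot: [0.7, 0.714, 0.0, 0.0]
force: [3.1, -0.4, 4.0]
finger_gap: 0.388
```

Emit:
play_rows(steps=[[[0,-0.002,0,0,0,0]]])

```text
t: 20.75
tcp_pos: [0.5408, -0.2024, 0.1018]
tool_rot: [0.7, 0.714, 0.0, 0.0]
force: [2.9, -0.1, 3.9]
finger_gap: 0.388
```

Emit:
play_rows(steps=[[[0,-0.002,0,0,0,0]]])

```text
t: 20.88
tcp_pos: [0.5388, -0.2025, 0.1018]
tool_rot: [0.7, 0.714, 0.0, 0.0]
force: [3.2, 0.3, 4.0]
finger_gap: 0.384
```

Emit:
play_rows(steps=[[[0,-0.002,0,0,0,0]]])

```text
t: 21.0
tcp_pos: [0.5368, -0.2025, 0.1018]
tool_rot: [0.7, 0.714, 0.0, 0.0]
force: [2.0, 0.5, 4.0]
finger_gap: 0.386
```

Emit:
play_rows(steps=[[[0,-0.001,0,0,0,0]]])

```text
t: 21.12
tcp_pos: [0.5357, -0.2025, 0.1018]
tool_rot: [0.7, 0.714, 0.0, -0.0]
force: [3.2, -0.2, 3.3]
finger_gap: 0.385
```

Emit:
play_rows(steps=[[[-0.0013,0,0,0,0,0],[-0.0012,0,0,0,0,0],[0,0,0,0,0,0]]])

```text
t: 21.5
tcp_pos: [0.5348, -0.2041, 0.1014]
tool_rot: [0.7, 0.714, -0.0, -0.002]
force: [0.3, 3.6, 4.1]
finger_gap: 0.385
```

Emit:
play_rows(steps=[[[0,0.002,0,0,0,0]]])

```text
t: 21.62
tcp_pos: [0.5358, -0.2042, 0.1012]
tool_rot: [0.7, 0.714, -0.001, -0.003]
force: [-3.1, 1.1, 4.9]
finger_gap: 0.386
```

Emit:
play_rows(steps=[[[0,0.002,0,0,0,0]]])

```text
t: 21.75
tcp_pos: [0.5385, -0.2047, 0.1013]
tool_rot: [0.7, 0.714, -0.001, -0.002]
force: [-2.8, 0.9, 3.7]
finger_gap: 0.381
```

Emit:
play_rows(steps=[[[0,0.002,0,0,0,0]]])

```text
t: 21.88
tcp_pos: [0.5411, -0.2049, 0.1015]
tool_rot: [0.7, 0.714, -0.001, -0.001]
force: [-3.0, 1.4, 4.2]
finger_gap: 0.388
```

Emit:
play_rows(steps=[[[0,0.002,0,0,0,0]]])

```text
t: 22.0
tcp_pos: [0.5437, -0.205, 0.1016]
tool_rot: [0.7, 0.714, -0.0, -0.0]
force: [-2.9, -0.2, 3.4]
finger_gap: 0.388
```

Emit:
play_rows(steps=[[[0,0.002,0,0,0,0]]])

```text
t: 22.12
tcp_pos: [0.546, -0.205, 0.1017]
tool_rot: [0.7, 0.714, -0.0, -0.0]
force: [-2.8, 0.7, 2.8]
finger_gap: 0.385
```

Emit:
play_rows(steps=[[[0,0.002,0,0,0,0]]])

```text
t: 22.25
tcp_pos: [0.5481, -0.2049, 0.1018]
tool_rot: [0.7, 0.714, -0.0, 0.0]
force: [-3.0, -0.1, 3.4]
finger_gap: 0.382
```

Emit:
play_rows(steps=[[[0,0.002,0,0,0,0]]])

```text
t: 22.38
tcp_pos: [0.5501, -0.2048, 0.1018]
tool_rot: [0.7, 0.714, -0.0, 0.0]
force: [-2.0, 0.9, 2.9]
finger_gap: 0.387
```

Emit:
play_rows(steps=[[[0,0.002,0,0,0,0]]])

```text
t: 22.5
tcp_pos: [0.5522, -0.2048, 0.1019]
tool_rot: [0.7, 0.714, 0.0, 0.0]
force: [-2.3, 0.6, 3.9]
finger_gap: 0.382
```

Emit:
play_rows(steps=[[[0,0.002,0,0,0,0]]])

```text
t: 22.62
tcp_pos: [0.5541, -0.2047, 0.1018]
tool_rot: [0.7, 0.714, -0.0, 0.0]
force: [-3.2, -0.8, 3.1]
finger_gap: 0.39
```

Emit:
play_rows(steps=[[[0,0.002,0,0,0,0]]])

```text
t: 22.75
tcp_pos: [0.5561, -0.2047, 0.1018]
tool_rot: [0.7, 0.714, 0.0, 0.0]
force: [-2.3, -0.0, 4.9]
finger_gap: 0.385
```

Emit:
play_rows(steps=[[[0,0.002,0,0,0,0]]])

```text
t: 22.88
tcp_pos: [0.558, -0.2046, 0.1018]
tool_rot: [0.7, 0.714, -0.0, 0.0]
force: [-2.9, -0.5, 4.3]
finger_gap: 0.388
```

Emit:
play_rows(steps=[[[0,0.001,0,0,0,0]]])

```text
t: 23.0
tcp_pos: [0.5591, -0.2046, 0.1018]
tool_rot: [0.7, 0.714, 0.0, 0.0]
force: [-2.0, -0.1, 3.4]
finger_gap: 0.385
```

Next line, y ≈ -0.2075.

Emit:
play_rows(steps=[[[-0.0013,0,0.0002,0,0,0],[-0.0012,0,0,0,0,0],[0,0,0,0,0,0]]])

```text
t: 23.38
tcp_pos: [0.5595, -0.207, 0.1017]
tool_rot: [0.7, 0.714, 0.001, 0.0]
force: [0.3, 3.2, 4.5]
finger_gap: 0.384
```

Emit:
play_rows(steps=[[[0,-0.002,0,0,0,0]]])

```text
t: 23.5
tcp_pos: [0.5584, -0.2076, 0.102]
tool_rot: [0.7, 0.714, 0.001, 0.002]
force: [2.1, 2.6, 4.4]
finger_gap: 0.387
```

Emit:
play_rows(steps=[[[0,-0.002,0,0,0,0]]])

```text
t: 23.62
tcp_pos: [0.5565, -0.2081, 0.1021]
tool_rot: [0.7, 0.714, 0.001, 0.002]
force: [1.3, 1.1, 2.8]
finger_gap: 0.385
```

Emit:
play_rows(steps=[[[0,-0.002,0,0,0,0]]])

```text
t: 23.75
tcp_pos: [0.5541, -0.2082, 0.1021]
tool_rot: [0.7, 0.714, 0.0, 0.002]
force: [2.5, 0.4, 2.8]
finger_gap: 0.384
```

Emit:
play_rows(steps=[[[0,-0.002,0,0,0,0]]])

```text
t: 23.88
tcp_pos: [0.5516, -0.208, 0.102]
tool_rot: [0.7, 0.714, 0.0, 0.001]
force: [2.7, -0.7, 3.8]
finger_gap: 0.388
```

Emit:
play_rows(steps=[[[0,-0.002,0,0,0,0]]])

```text
t: 24.0
tcp_pos: [0.5493, -0.2078, 0.1018]
tool_rot: [0.7, 0.714, 0.0, 0.001]
force: [3.8, -0.2, 3.9]
finger_gap: 0.39
```

Emit:
play_rows(steps=[[[0,-0.002,0,0,0,0]]])

```text
t: 24.12
tcp_pos: [0.5471, -0.2076, 0.1018]
tool_rot: [0.7, 0.714, 0.0, 0.0]
force: [1.5, -0.2, 3.8]
finger_gap: 0.388
```

Emit:
play_rows(steps=[[[0,-0.002,0,0,0,0]]])

```text
t: 24.25
tcp_pos: [0.545, -0.2074, 0.1017]
tool_rot: [0.7, 0.714, 0.0, 0.0]
force: [3.0, 0.5, 3.9]
finger_gap: 0.392
```

Emit:
play_rows(steps=[[[0,-0.002,0,0,0,0]]])

```text
t: 24.38
tcp_pos: [0.543, -0.2075, 0.1017]
tool_rot: [0.7, 0.714, 0.0, 0.0]
force: [2.5, 0.3, 3.3]
finger_gap: 0.384
```

Emit:
play_rows(steps=[[[0,-0.002,0,0,0,0]]])

```text
t: 24.5
tcp_pos: [0.5409, -0.2075, 0.1017]
tool_rot: [0.7, 0.714, 0.0, 0.0]
force: [3.0, 0.4, 4.6]
finger_gap: 0.387
```

Emit:
play_rows(steps=[[[0,-0.002,0,0,0,0]]])

```text
t: 24.62
tcp_pos: [0.5389, -0.2075, 0.1016]
tool_rot: [0.7, 0.714, 0.0, 0.0]
force: [3.2, -0.6, 5.1]
finger_gap: 0.386
```

Emit:
play_rows(steps=[[[0,-0.002,0,0,0,0]]])

```text
t: 24.75
tcp_pos: [0.5368, -0.2075, 0.1016]
tool_rot: [0.7, 0.714, 0.0, 0.0]
force: [3.1, 0.1, 4.8]
finger_gap: 0.386
```

Emit:
play_rows(steps=[[[0,-0.001,0,0,0,0]]])

```text
t: 24.88
tcp_pos: [0.5358, -0.2075, 0.1016]
tool_rot: [0.7, 0.714, -0.0, -0.0]
force: [3.4, -0.7, 3.3]
finger_gap: 0.384
```

Emit:
play_rows(steps=[[[-0.0013,0,0,0,0,0],[-0.0012,0,0,0,0,0],[0,0,0,0,0,0]]])

```text
t: 25.25
tcp_pos: [0.5349, -0.2091, 0.1012]
tool_rot: [0.7, 0.714, -0.0, -0.002]
force: [0.7, 2.6, 4.9]
finger_gap: 0.385
```

Emit:
play_rows(steps=[[[0,0.002,0,0,0,0]]])

```text
t: 25.38
tcp_pos: [0.5357, -0.2091, 0.101]
tool_rot: [0.7, 0.714, -0.001, -0.003]
force: [-3.6, 0.3, 4.7]
finger_gap: 0.385
```

Emit:
play_rows(steps=[[[0,0.002,0,0,0,0]]])

```text
t: 25.5
tcp_pos: [0.5379, -0.2095, 0.101]
tool_rot: [0.7, 0.714, -0.001, -0.002]
force: [-1.9, 1.2, 5.6]
finger_gap: 0.39
```

Emit:
play_rows(steps=[[[0,0.002,0,0,0,0]]])

```text
t: 25.62
tcp_pos: [0.5397, -0.2096, 0.101]
tool_rot: [0.7, 0.715, -0.002, -0.002]
force: [-3.7, 0.9, 6.0]
finger_gap: 0.389
```

Emit:
play_rows(steps=[[[0,0.002,0,0,0,0]]])

```text
t: 25.75
tcp_pos: [0.5417, -0.2096, 0.101]
tool_rot: [0.7, 0.715, -0.002, -0.002]
force: [-3.8, 0.8, 5.3]
finger_gap: 0.387
```

Emit:
play_rows(steps=[[[0,0.002,0,0,0,0]]])

```text
t: 25.88
tcp_pos: [0.5438, -0.2096, 0.101]
tool_rot: [0.7, 0.715, -0.002, -0.002]
force: [-3.6, 0.8, 4.3]
finger_gap: 0.391
```

Emit:
play_rows(steps=[[[0,0.002,0,0,0,0]]])

```text
t: 26.0
tcp_pos: [0.5458, -0.2096, 0.101]
tool_rot: [0.7, 0.715, -0.002, -0.002]
force: [-3.5, -0.3, 5.6]
finger_gap: 0.382
```

Emit:
play_rows(steps=[[[0,0.002,0,0,0,0]]])

```text
t: 26.12
tcp_pos: [0.5478, -0.2096, 0.101]
tool_rot: [0.7, 0.715, -0.002, -0.002]
force: [-3.5, 0.3, 5.1]
finger_gap: 0.389
```

Emit:
play_rows(steps=[[[0,0.002,0,0,0,0]]])

```text
t: 26.25
tcp_pos: [0.5498, -0.2096, 0.101]
tool_rot: [0.7, 0.714, -0.002, -0.002]
force: [-3.3, 0.1, 5.4]
finger_gap: 0.392
```

Emit:
play_rows(steps=[[[0,0.002,0,0,0,0]]])

```text
t: 26.38
tcp_pos: [0.5517, -0.2095, 0.101]
tool_rot: [0.7, 0.715, -0.002, -0.002]
force: [-3.1, 1.0, 5.8]
finger_gap: 0.389
```

Emit:
play_rows(steps=[[[0,0.002,0,0,0,0]]])

```text
t: 26.5
tcp_pos: [0.5538, -0.2095, 0.101]
tool_rot: [0.7, 0.714, -0.002, -0.002]
force: [-3.6, -0.1, 5.8]
finger_gap: 0.385
```

Emit:
play_rows(steps=[[[0,0.002,0,0,0,0]]])

```text
t: 26.62
tcp_pos: [0.5558, -0.2095, 0.101]
tool_rot: [0.7, 0.714, -0.002, -0.002]
force: [-3.8, -0.3, 5.4]
finger_gap: 0.39
```

Emit:
play_rows(steps=[[[0,0.001,0,0,0,0]]])

```text
t: 26.75
tcp_pos: [0.5568, -0.2095, 0.101]
tool_rot: [0.7, 0.715, -0.002, -0.002]
force: [-3.5, 0.2, 4.3]
finger_gap: 0.388
```

Emit:
play_rows(steps=[[[-0.0012,0,-0.0003,0,0,0],[-0.0011,0,-0.0001,0,0,0],[0,0,0,0,0,0]]])

```text
t: 27.12
tcp_pos: [0.5587, -0.2118, 0.1018]
tool_rot: [0.7, 0.714, -0.0, -0.0]
force: [-1.6, 1.9, 3.2]
finger_gap: 0.386
```

Emit:
play_rows(steps=[[[0,-0.002,0,0,0,0]]])

```text
t: 27.25
tcp_pos: [0.5581, -0.2122, 0.1021]
tool_rot: [0.7, 0.714, 0.001, 0.001]
force: [0.8, 2.7, 4.3]
finger_gap: 0.386
```

Emit:
play_rows(steps=[[[0,-0.002,0,0,0,0]]])

```text
t: 27.38
tcp_pos: [0.5567, -0.2128, 0.1025]
tool_rot: [0.7, 0.714, 0.001, 0.002]
force: [1.6, 0.1, 3.4]
finger_gap: 0.39
```

Emit:
play_rows(steps=[[[0,-0.002,0,0,0,0]]])

```text
t: 27.5
tcp_pos: [0.5545, -0.213, 0.1025]
tool_rot: [0.7, 0.714, 0.0, 0.002]
force: [2.7, 0.3, 3.3]
finger_gap: 0.385
```

Emit:
play_rows(steps=[[[0,-0.002,0,0,0,0]]])

```text
t: 27.62
tcp_pos: [0.5519, -0.2129, 0.1024]
tool_rot: [0.7, 0.714, 0.0, 0.002]
force: [1.5, -0.8, 2.4]
finger_gap: 0.385
```

Emit:
play_rows(steps=[[[0,-0.002,0,0,0,0]]])

```text
t: 27.75
tcp_pos: [0.549, -0.2124, 0.1017]
tool_rot: [0.7, 0.714, -0.0, 0.0]
force: [3.8, -0.8, -0.5]
finger_gap: 0.385
```

Emit:
play_rows(steps=[[[0,-0.002,0,0,0,0]]])

```text
t: 27.88
tcp_pos: [0.5485, -0.2126, 0.1019]
tool_rot: [0.7, 0.714, 0.001, 0.002]
force: [6.8, 0.5, -2.8]
finger_gap: 0.388
```

Emit:
play_rows(steps=[[[0,-0.002,0,0,0,0]]])

```text
t: 28.0
tcp_pos: [0.5479, -0.2128, 0.102]
tool_rot: [0.701, 0.714, 0.002, 0.003]
force: [10.2, 2.3, -5.2]
finger_gap: 0.392
```

Emit:
play_rows(steps=[[[0,-0.002,0,0,0,0]]])

```text
t: 28.12
tcp_pos: [0.5474, -0.213, 0.1022]
tool_rot: [0.701, 0.713, 0.003, 0.005]
force: [12.6, 2.9, -5.4]
finger_gap: 0.387
```

Emit:
play_rows(steps=[[[0,-0.002,0,0,0,0]]])

```text
t: 28.25
tcp_pos: [0.5468, -0.2132, 0.1024]
tool_rot: [0.701, 0.713, 0.004, 0.006]
force: [14.9, 3.3, -4.0]
finger_gap: 0.384
```

Emit:
play_rows(steps=[[[0,-0.002,0,0,0,0]]])

```text
t: 28.38
tcp_pos: [0.5398, -0.2127, 0.1022]
tool_rot: [0.7, 0.714, -0.0, 0.001]
force: [2.1, -0.5, 3.1]
finger_gap: 0.389
```

Emit:
play_rows(steps=[[[0,-0.002,0,0,0,0]]])

```text
t: 28.5
tcp_pos: [0.5371, -0.2125, 0.1023]
tool_rot: [0.7, 0.714, -0.0, 0.0]
force: [2.3, -0.1, 3.3]
finger_gap: 0.39
```

Emit:
play_rows(steps=[[[0,-0.001,0,0,0,0]]])

```text
t: 28.62
tcp_pos: [0.5359, -0.2124, 0.1023]
tool_rot: [0.7, 0.714, 0.0, 0.0]
force: [2.5, -0.9, 3.2]
finger_gap: 0.388
```

Emit:
play_rows(steps=[[[0,0.002,0,0,0,0],[0,0.002,0,0,0,0],[0,0.002,0,0,0,0],[0,0.002,0,0,0,0],[0,0.002,0,0,0,0]]])

```text
t: 29.25
tcp_pos: [0.5457, -0.2117, 0.1018]
tool_rot: [0.7, 0.714, -0.0, -0.001]
force: [-2.6, -0.1, 3.4]
finger_gap: 0.384
```

Emit:
play_rows(steps=[[[0,0.001,0,0,0,0]]])

```text
t: 29.38
tcp_pos: [0.547, -0.2118, 0.1019]
tool_rot: [0.7, 0.714, 0.0, -0.0]
force: [-3.2, -0.6, 3.6]
finger_gap: 0.392
```

Emit:
play_rows(steps=[[[0,0.001,0,0,0,0]]])

```text
t: 29.5
tcp_pos: [0.548, -0.2119, 0.1019]
tool_rot: [0.7, 0.714, -0.0, -0.0]
force: [-3.6, 0.3, 2.5]
finger_gap: 0.385
```

Emit:
play_rows(steps=[[[0,0.001,0,0,0,0]]])

```text
t: 29.62
tcp_pos: [0.5491, -0.212, 0.1019]
tool_rot: [0.7, 0.714, 0.0, -0.0]
force: [-1.1, 0.3, 3.5]
finger_gap: 0.384
```

Emit:
play_rows(steps=[[[0,0.001,0,0,0,0]]])

```text
t: 29.75
tcp_pos: [0.5508, -0.2122, 0.1017]
tool_rot: [0.7, 0.714, 0.0, 0.001]
force: [0.1, 0.4, -1.6]
finger_gap: 0.387
```

Emit:
play_rows(steps=[[[0,0,0,0,0,0]]])

```text
t: 29.88
tcp_pos: [0.5508, -0.2122, 0.1017]
tool_rot: [0.7, 0.714, 0.0, 0.001]
force: [-0.6, -0.2, -1.9]
finger_gap: 0.384
```

Emit:
play_rows(steps=[[[0,0,0,0,0,0]]])

```text
t: 30.0
tcp_pos: [0.5505, -0.2121, 0.1018]
tool_rot: [0.7, 0.714, 0.0, 0.0]
force: [-0.5, -0.5, -0.6]
finger_gap: 0.388
```

Emit:
play_rows(steps=[[[0,0,0.0007,0,0,0],[0,0,0.0008,0,0,0],[0,0,0,0,0,0]]])

```text
t: 30.38
tcp_pos: [0.5501, -0.2121, 0.1004]
tool_rot: [0.7, 0.714, -0.0, 0.0]
force: [0.3, -0.1, -2.2]
finger_gap: 0.387
```

Emit:
play_rows(steps=[[[0,0,0,0,0,0]]])

```text
t: 30.5
tcp_pos: [0.5501, -0.2121, 0.1005]
tool_rot: [0.7, 0.714, 0.0, 0.0]
force: [0.2, 0.3, -0.5]
finger_gap: 0.382
```

Emit:
play_rows(steps=[[[0,0,0.001,0,0,0],[0,0,0.001,0,0,0],[0,0,0,0,0,0]]])

```text
t: 30.88
tcp_pos: [0.5501, -0.2121, 0.0984]
tool_rot: [0.7, 0.714, -0.0, 0.0]
force: [-0.1, -0.7, -1.3]
finger_gap: 0.387
```

Emit:
play_rows(steps=[[[0,0,0.001,0,0,0],[0,0,0,0,0,0]]])

```text
t: 31.12
tcp_pos: [0.5501, -0.2121, 0.0974]
tool_rot: [0.7, 0.714, -0.0, 0.0]
force: [0.3, 0.6, -1.3]
finger_gap: 0.389
```

Emit:
play_rows(steps=[[[0,0,0.0015,0,0,0],[0,0,0.0015,0,0,0],[0,0,0,0,0,0]]])

```text
t: 31.5
tcp_pos: [0.5501, -0.2121, 0.0944]
tool_rot: [0.7, 0.714, -0.0, 0.0]
force: [0.6, -0.2, -2.5]
finger_gap: 0.383
```

Emit:
play_rows(steps=[[[0,0,0.0015,0,0,0],[0,0,0.0015,0,0,0],[0,0,0,0,0,0]]])

```text
t: 31.88
tcp_pos: [0.5501, -0.2121, 0.0914]
tool_rot: [0.7, 0.714, -0.0, 0.0]
force: [-0.7, -0.6, -1.1]
finger_gap: 0.384
```

Emit:
play_rows(steps=[[[0,0,0.0015,0,0,0],[0,0,0.001,0,0,0],[0,0,0,0,0,0]]])

```text
t: 32.25
tcp_pos: [0.5501, -0.2121, 0.0889]
tool_rot: [0.7, 0.714, -0.0, 0.0]
force: [-0.3, -1.2, -1.7]
finger_gap: 0.384
```

Emit:
play_rows(steps=[[[0,0,0.001,0,0,0],[0,0,0.001,0,0,0],[0,0,0,0,0,0]]])

```text
t: 32.62
tcp_pos: [0.5501, -0.2121, 0.087]
tool_rot: [0.7, 0.714, 0.0, 0.0]
force: [0.7, -1.8, -2.0]
finger_gap: 0.385
```

Emit:
play_rows(steps=[[[0,0,0.0008,0,0,0],[0,0,0,0,0,0]]])

```text
t: 32.88
tcp_pos: [0.5501, -0.2121, 0.0862]
tool_rot: [0.7, 0.714, 0.0, 0.0]
force: [1.4, -0.2, -1.1]
finger_gap: 0.384
```

Emit:
play_rows(steps=[[[0,0,0.0007,0,0,0],[0,0,0,0,0,0]]])

```text
t: 33.12
tcp_pos: [0.5501, -0.2121, 0.0855]
tool_rot: [0.7, 0.714, 0.0, 0.0]
force: [0.1, -0.9, -1.1]
finger_gap: 0.385
```

Emit:
play_rows(steps=[[[0,0,0.0005,0,0,0],[0,0,0,0,0,0]]])

```text
t: 33.38
tcp_pos: [0.5501, -0.2121, 0.0852]
tool_rot: [0.7, 0.714, 0.0, 0.0]
force: [-0.0, -1.2, 0.4]
finger_gap: 0.389
```

Emit:
play_rows(steps=[[[0,0,0.0005,0,0,0],[0,0,0,0,0,0]]])

```text
t: 33.62
tcp_pos: [0.5501, -0.2121, 0.0848]
tool_rot: [0.7, 0.714, 0.0, 0.0]
force: [-1.0, 0.4, 2.4]
finger_gap: 0.388
```

Emit:
play_rows(steps=[[[0,0,-0.0005,0,0,0],[0,0,0,0,0,0]]])

```text
t: 33.88
tcp_pos: [0.5501, -0.2121, 0.0851]
tool_rot: [0.7, 0.714, 0.0, 0.0]
force: [0.2, -0.4, 1.7]
finger_gap: 0.386
```

Emit:
play_rows(steps=[[[0,0,0,0,0,0],[0,0,0,0,0,0],[0,0,0,0,0,0],[0,0,0,0,0,0],[0,0,0,0,0,0]]], fingers=0.65)

```text
t: 34.5
tcp_pos: [0.5501, -0.212, 0.085]
tool_rot: [0.7, 0.714, 0.0, -0.0]
force: [0.5, -0.3, 0.3]
finger_gap: 0.649
```

Run:
```python
from h import *
np.set_printoptions(precision=4,suppress=True)
s=manip.snapshot("wrist");save(s,"w11",f=1.5);s=manip.snapshot("scene");x=manip.sense();print(x["t"],x["tcp_pos"],x["force"],x["finger_gap"])
save(s,"s11",(210,125,310,200),8)
```

```text
34.6 [ 0.5501 -0.212   0.085 ] [-0.2114 -1.0947  0.0066] 0.6451440491076663
```

View pics/s11.png

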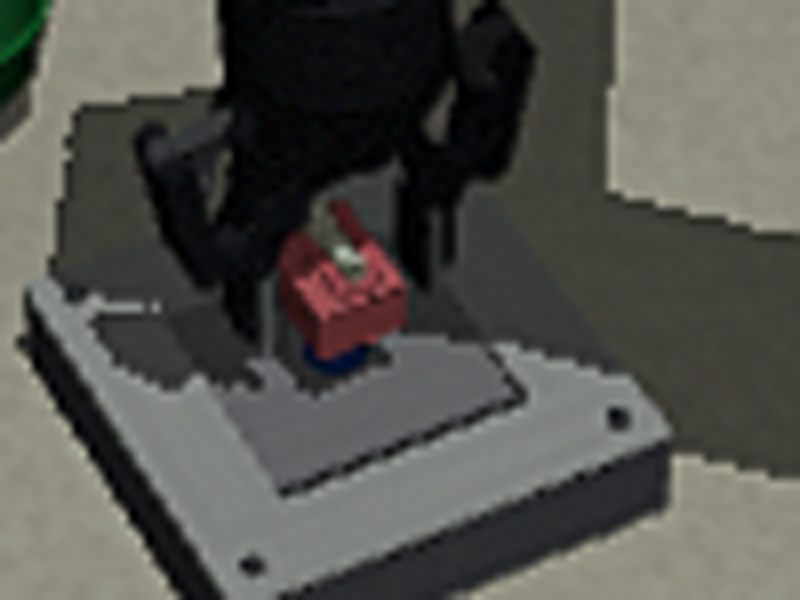

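View pics/w11.png

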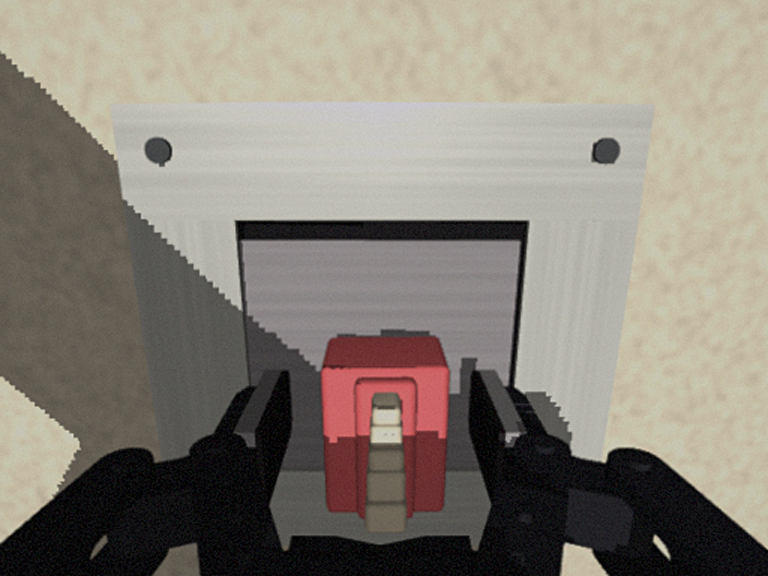

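Released, standing upright with clear gaps on both sides. Retreat straight up.

Emit:
play_rows(steps=[[[0,0,-0.005,0,0,0],[0,0,-0.015,0,0,0],[0,0,-0.03,0,0,0],[0,0,-0.04,0,0,0],[0,0,-0.04,0,0,0],[0.03,0,-0.02,0,0,0],[0.03,0,0,0,0,0],[0,0,0,0,0,0],[0,0,0,0,0,0]]])

```text
t: 35.72
tcp_pos: [0.5491, -0.1525, 0.2357]
tool_rot: [0.7, 0.714, -0.0, 0.001]
force: [-0.3, -0.8, 0.8]
finger_gap: 0.65
```

Run:
```python
from h import *
np.set_printoptions(precision=4,suppress=True)
s=manip.snapshot("wrist");save(s,"w12",f=1.5);a=s
b=manip.snapshot("scene");x=manip.sense();print(x["t"],x["tcp_pos"],x["force"],x["finger_gap"])
save(b,"s12",(210,125,310,200),8)
t=manip.snapshot("top");save(t,"t12",(90,110,350,260),3)
pa=manip.pinpoint("pink_mid",a);pb=manip.pinpoint("pink_mid",b)
print([(d["point"],d["score"]) for d in pa],[(d["point"],d["score"]) for d in pb])
if pa: print(atz(a,pa[0]["point"],.074))
```

```text
35.825 [ 0.549  -0.153   0.2351] [ 0.3086 -1.1887  0.2326] 0.6488612053911047
[([252.8, 250.1], 0.86)] [([251.5, 160.7], 0.74), ([298.2, 310.3], 0.68), ([396.9, 277.4], 0.56)]
[ 0.5476 -0.2131  0.074 ]
```

View pics/w12.png

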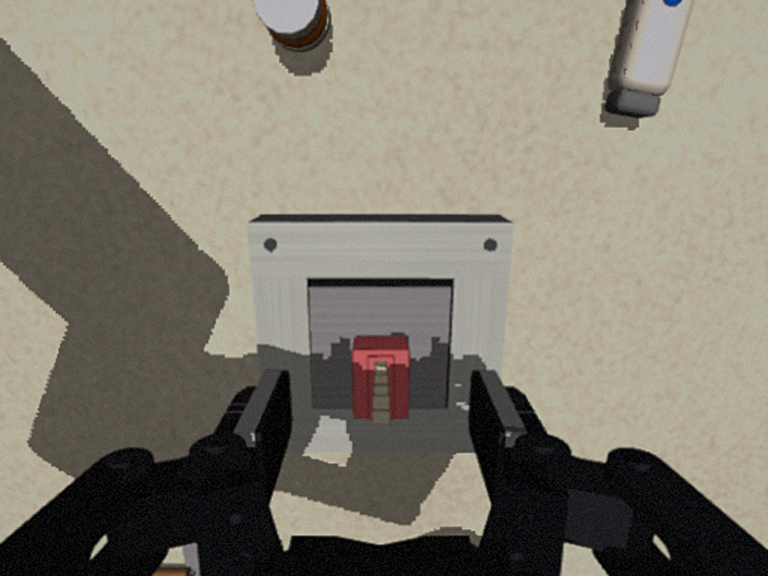

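View pics/s12.png

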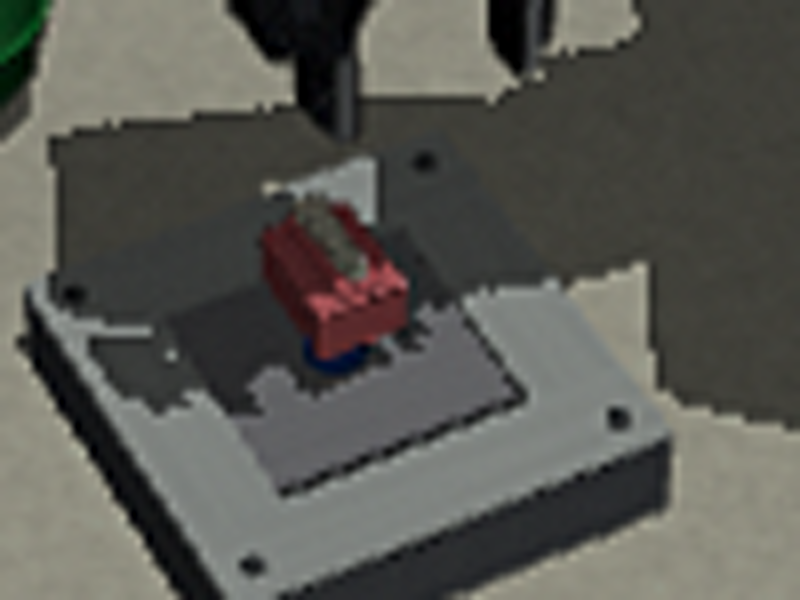

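View pics/t12.png

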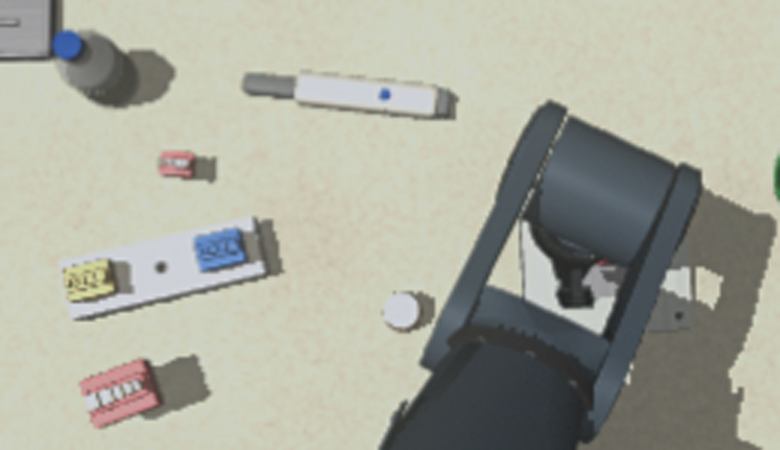

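```bash
python3 -c "
from station import manip
print(manip.sign_off())"
```

```text
the job is handed in; nothing more can be done
None
```

The middle-sized pink model is out of the stand, its pin is through the blue collar and seated in the hidden hole. I released it, backed the arm off and handed the job in at about 36 s. No verdict was reported.

- **Search:** I put the pin through the collar and swept it over the sprung plate in lines about 2.5 mm apart. The press was about 4 to 7 N, a computed sink of roughly 1 to 2.3 mm.
- **Hole found:** The pin dropped in on the eighth line, at about x = 0.550, y = -0.212. That line had no stop in it, so the pin caught on the hole's edge and the sideways force reached about 15 N before it came free. This is under the 25 N limit on the mount. I came back slowly and it dropped in cleanly.
- **Seating:** It went down with no measurable resistance until it touched bottom at about 3.6 N. By the tool height that is about 18 mm below where it first touched the plate, so the tip should be about 16 mm above the mount's underside.
- **Last pictures:** The model stands upright in the collar, with the gripper clear and open. In the overhead picture the sand-coloured and blue models, jar, bottle and scanner look undisturbed. The bowl and spatula were outside that crop or behind the arm, so I did not check them at the end; the arm only passed high above that part of the table.
- **Not measured:** The plate's return to rest is inferred from the force falling back to about zero, not seen directly.
- **Disagreements:** The scene camera put the collar about 1.5 pixels (around 4 mm) away from the wrist camera's estimate. I used the wrist camera and the contact readings. The final network point for the model was about 2.5 mm from where the tool let go.

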